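# Set the height gauge on a trough planter and pass it through

### The arm

A 6-joint arm with a two-finger parallel gripper is mounted at the origin on the work surface. World frame = base frame: x ahead of the robot, y to its left, z up, the work surface at z = 0. Lengths are in mm, angles in rad, forces in N, time in s.
With the tool pointing down it reaches from about 400 to 925 mm from the base axis. Payload 12.5 kg.
Tool frame: the origin (TCP) lies at the very end of the fingers, on their centre line; the grasp point (between the pads) lies 19 mm behind it; y points along the fingers, z is the direction in which the jaws open and shut, and the axes are right-handed (so a half turn about y gives the same grasp; the last joint's range is limited). The gripper opens to 95 mm and grips with 3 to 60 N. Pads are 20 mm wide; open, the fingers measure 119 mm over their backs; the gripper's body (75 mm by 180 mm) begins 59 mm behind the grasp point.
Start: joints at [1.038, 0.491, 1.559, -0, 1.092, -0.106], TCP at [258.713, 568.963, 178.261] pointing down, gripper open.
Joint ranges: [-3.1, 3.1], [-0.84, 2.19], [0.05, 2.79], [-1.13, 4.28], [0.06, 2.93], [-2.69, 2.69]. Speed limits (rad/s): [2.22, 2.22, 2.79, 3.14, 3.14, 3.14].

### API

Orientations are given as [roll, pitch, yaw] about the fixed x, y, z axes, in that order (R = Rz(yaw) Ry(pitch) Rx(roll)).
In Python, from cell import env, optics gives the robot as it stands.
- The arm moves only by the tool drive_tool, never from a script. Its argument "steps" is a list of rows, each an object with "slide": the shift along the tool's x, y, z in m, a list of three; "dr": the turn, a rotation vector about the tool's x, y, z in rad, a list of three; "fingers": the finger opening in m, from 0 to 0.0951. A call has 1 to 5 rows; each row is the pose to reach, as a shift and turn from the pose commanded when the call began, along the tool's axes at that moment; what a row does not reach only later rows make up. A row lasts 1/12 s, in which the tool goes at most 41.7 mm and 7.16 degrees, less where a joint would pass 70% of its speed; a pose out of reach is approached as far as the arm can. A call with a gripper value outside its range is refused whole. The fingers move at their own pace and stop on an object; the grip force is fixed at half the most. Time passes only in rows, so rows that repeat a pose let the fingers close. It gives the time, the measured TCP pose, the force and the opening at its end, in the units of the state.
- env.state(): the state, without advancing time (a new reading comes with each control period).
- optics.read_camera(name): name is "side" or "top"; returns the picture (384x512x3 uint8, red, green, blue); there is no depth.
- optics.camera_model(name): a dict with "mtx" (3x3 intrinsics, pixels), "distortion" ([k1, k2, p1, p2, k3] as OpenCV has them; the pictures are not rectified), "R" (3x3) and "t" (3): a world point X has camera coordinates R X + t. Camera axes: x right, y down, z forward; pixel columns grow to the right and rows downward; lengths in mm; the calibration is good to about 2 mm. A picture is of the moment at which its call begins. camera_model takes no time and is no camera call.
- env.job_done(): hands the job in, once; it reports no verdict.
The state is a dict: "t": time; "joints": joint angles; "qvel": joint speeds; "tau": joint torques, N m; "eef_pos": TCP position; "tcp_rot": TCP orientation; "ft_force": force on the tool from outside, world axes, zero at the start; "moment": the same for the moment, N m; "opening": opening from 0.0 (shut) to 1.0 (fully open).
Only numpy, scipy, OpenCV 4.12 (cv2) and the standard library are available. Lean on these libraries where they do the work, as an engineer would, in place of code of your own. Each camera call takes 0.05 s, during which the arm holds its last target.

### The job

Set the height gauge with the clay trough planter, sliding the planter along the bench without lifting it: push it into the lane and under the portal until its front end rests against the closed stop bolt. Turn the portal's wing screw clockwise until it bottoms, then back it off a quarter of a turn, and only then pull the stop bolt fully open. Drag the planter on, out from under the portal, up against the wooden end fence, and leave the other pots and saucers where they stand.

Things in the scene. Friction and masses are not known exactly. Their poses are not given: they have to be found in the camera images.
- lane: Gauging lane fixed to the bench. Origin: on the bench, mid-width, right under the portal's screw. y = along the lane, direction of travel; x = across, away from the robot; z up. Aluminium rails 28 mm high, 12 mm thick, inner faces at x = +-46 mm, y = -80 to +235 mm. No floor plate: things slide on the bench. Bolt guides, 30 mm high, at y = 77 to 118, x = -188 to -58 mm.
- lane_mouth (a point): Middle of the lane's entry, on the bench, at the lane's y = -131 mm: here the rails flare out to about 150 mm wide, narrowing to 92 mm at y = -80 mm.
- portal (a point): Middle of the underside of the grey portal's cross beam, 78 mm above the bench. Beam: y = -15 to +15 mm, top at 96 mm; posts at x = +-67 mm, 16 by 30 mm. Below it hangs a steel gauge plate 110 by 24 mm, underside 61.5 to 66.5 mm above the bench, lower as the screw goes in (12 mm a turn).
- fence (a point): Middle of the inner face of the plywood end fence (130 mm wide, 50 mm high), 25 mm above the bench, at the lane's y = +215 mm.
- planter_center (a point): Open-topped brown clay trough planter: 84 mm wide (x), 180 mm long (y), 60 mm high, walls and floor 9 mm thick, 0.5 to 0.75 kg, loose. Point at its centre, 30 mm above its underside; axes along width, length and up. It starts on the bench before the lane's mouth, roughly in line. Against the closed bolt its centre is at the lane's y = 0; against the end fence at y = +125 mm.
- screw (a joint): Wing screw on top of the portal: angle in rad, 0 to 2.6, growing as it is turned clockwise seen from above (going in); it bottoms at 2.6. Quarter turn back from there = about 1.03. It starts 0.8 to 1.3 rad short of bottom, stays where it is left, and turns with about 0.06 N m.
- screw_grip (a point): Middle of the wing screw's grip, on its vertical axis 132 mm above the bench: an upright black bar 56 mm long (along this point's x axis), 14 mm thick (y), from 111 to 145 mm above the bench. The axes turn with the screw.
- bolt (a joint): Stop bolt: 0 = closed (its tip reaches to the middle of the lane, barring it), 0.06 m = fully open (clear of the lane). It slides to the lane's -x (towards the robot) with about 2 N and stays where it is left.
- bolt_knob (a point): Upright black round knob of the bolt, 18 mm in diameter, from 45 to 95 mm above the bench; this point is on its axis, 76 mm up. Closed, it is at the lane's x = -105 mm, y = +97.5 mm. The bolt is a square steel bar 14 mm thick, z = 31 to 45 mm, its entry-side face at the lane's y = +90.5 mm.
- pot_a: Bystander: clay pot, mouth down, 76 mm across, 58 mm high; origin under its centre.
- pot_b: Bystander: clay pot, mouth up, 76 mm across, 58 mm high; origin under its centre.
- pot_c: Bystander: clay pot, mouth down, 76 mm across, 58 mm high; origin under its centre.
- pot_d: Bystander: clay pot, mouth up, 76 mm across, 58 mm high; origin under its centre.
- pot_e: Bystander: clay pot, mouth down, 76 mm across, 58 mm high; origin under its centre.
- saucers: Bystander: stack of two clay saucers, 108 mm across, 24 mm high; origin under its centre.
- planter: The same planter; origin on its underside, at mid-length and mid-width.
Not all that is in view belongs to the job. What is shaped like the planter but orange is not meant.

How it is judged (in metres and radians):
On the way, in this order (a step that is already met when the one before it is completed fails the run):
1. the planter is under the portal, its front end against the closed bolt (within 10 mm) (y of planter_center in the frame of lane between -0.01 and 0.008 m and x of planter_center in the frame of lane between -0.02 and 0.02 m and value of joint bolt below 0.012 m), for 0.2 s.
2. the screw is bottomed (within 0.08 rad) with the planter under the portal against the closed bolt (all of step 1 and value of joint screw above 2.52 rad), for 0.1 s.
3. the screw is backed off a quarter turn (within 0.3 rad) with the planter still there and the bolt closed (all of step 1 and value of joint screw between 0.73 and 1.33 rad), for 0.2 s.
4. the bolt is pulled open (at least 48 of 60 mm) with the planter still under the portal (value of joint bolt above 0.048 m and y of planter_center in the frame of lane below 0.03 m), for 0.1 s.
At the end, for the whole second after the job is handed in: The planter stands flat and at rest in the lane beyond the portal, against the end fence (within 10 mm); the screw is a quarter turn (within 0.3 rad) back from bottom; the bolt is open (at least 48 mm) (y of planter_center in the frame of lane between 0.115 and 0.132 m and x of planter_center in the frame of lane between -0.02 and 0.02 m and angle between the y axis of planter_center and the y axis of lane, either way round below 0.07 rad and angle between planter_center's own z axis and vertical below 0.05 rad and height (world z) of planter_center below 0.036 m and linear speed of planter below 0.01 m/s and value of joint screw between 0.73 and 1.33 rad and value of joint bolt above 0.048 m); the robot touches nothing.
It fails at once if the planter is lifted more than 12 mm or tipped (height (world z) of planter_center above 0.042 m or angle between planter_center's own z axis and vertical above 0.2 rad).
It fails at once if a bystanding pot or the saucers are moved more than 20 mm (distance of any of pot_a, pot_b, pot_c, pot_d, pot_e, saucers from where it was at the start of the episode above 0.02 m).
It also fails if it takes over 72 s, if anything falls off the work surface, if the arm or the gripper's body presses on something with over 40 N, if the wrist force passes 120 N, or if a joint passes its speed limit or range.

## Working session

There is one attempt and no reset: what is moved stays moved. The work goes in short steps, Python scripts to look and compute and a tool call to move; the robot and the scene stay as the last step left them, time stands still between calls to the robot, and variables do not carry over. Pictures are saved under pics/ and viewed, and the job is handed in when it is done.

Besides the shell and the picture viewer there is one more tool, called by a JSON object that holds its "api" and its "payload", one argument or row to a line. drive_tool: Moves the arm, as the interface text tells. Its arguments: {"type":"object","properties":{"steps":{"type":"array","items":{"type":"object","properties":{"slide":{"type":"array","items":{"type":"number"}},"dr":{"type":"array","items":{"type":"number"}},"fingers":{"type":"number"}}}}},"required":["steps"]}

```bash
ls; mkdir -p pics; python3 - <<'E'
from cell import env, optics
import cv2
print(env.state())
for n in("side","top"):
    im=optics.read_camera(n); cv2.imwrite(f"pics/{n}0.png",im[:,:,::-1]); m=optics.camera_model(n); print(n,m)
E
```

```text
pics
{'t': 0.0, 'joints': array([ 1.03839585e+00,  4.91571467e-01,  1.55947899e+00,  1.49191930e-05,
        1.09173278e+00, -1.05643001e-01]), 'qvel': array([ 0.00101654,  0.00090029,  0.00095044, -0.00067096, -0.00050129,
        0.00178236]), 'tau': array([ 8.36797371e-04, -6.12654090e+01, -2.58189315e+01,  6.92310906e-02,
        4.81397426e-02, -9.55186692e-05]), 'eef_pos': array([258.54257174, 568.67677375, 177.64421879]), 'tcp_rot': array([-1.57197887e+00,  1.38699951e-04, -4.26764438e-01]), 'ft_force': array([-0.94727074,  0.63798012,  0.85932748]), 'moment': array([-0.02416556,  0.02739222,  0.04266522]), 'opening': 1.002913157126874}
side {'mtx': array([[375.86824496,   0.        , 256.58363009],
       [  0.        , 375.86824496, 190.67378471],
       [  0.        ,   0.        ,   1.        ]]), 'distortion': array([-0.11271883,  0.        ,  0.        ,  0.        ,  0.        ]), 'R': array([[ 0.99328377, -0.11398865,  0.01984811],
       [-0.05936204, -0.64929695, -0.75821476],
       [ 0.0993152 ,  0.75194419, -0.65170272]]), 't': array([-516.57104328,  119.15470973, 1112.94922544])}
top {'mtx': array([[500.08011104,   0.        , 247.16269263],
       [  0.        , 500.08011104, 186.45341864],
       [  0.        ,   0.        ,   1.        ]]), 'distortion': array([-0.1766983,  0.       ,  0.       ,  0.       ,  0.       ]), 'R': array([[-0.0189348 , -0.99956965, -0.02240491],
       [-0.99035654,  0.02182685, -0.13681196],
       [ 0.13724211,  0.01959834, -0.99034363]]), 't': array([  32.73029391,  503.3630086 , 1413.3248125 ])}
```

View pics/side0.png

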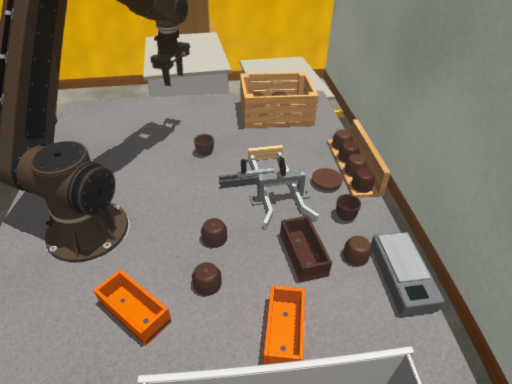

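View pics/top0.png

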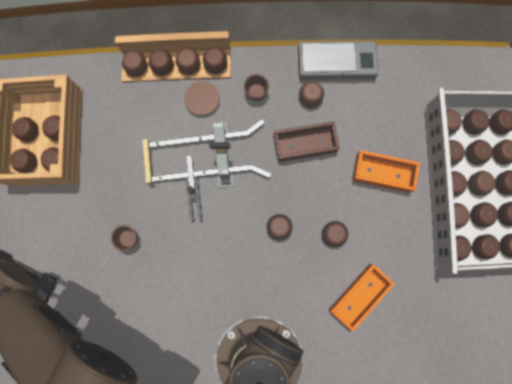

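```bash
cat > h.py <<'E'
import numpy as np, cv2
from cell import env, optics
def ray(n,uv):
    m=optics.camera_model(n); p=cv2.undistortPoints(np.array([[uv]],float),np.array(m['mtx']),np.array(m['distortion']))[0,0]
    R=np.array(m['R']);t=np.array(m['t']); return -R.T@t, R.T@np.array([p[0],p[1],1.])
def onz(n,uv,z):
    c,d=ray(n,uv); return c+d*(z-c[2])/d[2]
def proj(n,X):
    m=optics.camera_model(n); return cv2.projectPoints(np.array(X,float).reshape(-1,1,3),cv2.Rodrigues(np.array(m['R']))[0],np.array(m['t']),np.array(m['mtx']),np.array(m['distortion']))[0][:,0]
def tri(a,b):
    c1,d1=ray('side',a);c2,d2=ray('top',b)
    s=np.linalg.lstsq(np.c_[d1,-d2],c2-c1,rcond=None)[0]
    p,q=c1+d1*s[0],c2+d2*s[1]; return (p+q)/2,np.linalg.norm(p-q)
def crop(im,x,y,w,h,f,name):
    cv2.imwrite(f"pics/{name}.png",cv2.resize(im[y:y+h,x:x+w,::-1],None,fx=f,fy=f,interpolation=cv2.INTER_CUBIC))
E
python3 - <<'E'
from h import *
t=cv2.imread('pics/top0.png')[:,:,::-1];s=cv2.imread('pics/side0.png')[:,:,::-1]
crop(t,130,80,220,150,3.6,'topc'); crop(s,200,130,180,160,3.7,'sidec')
E
```

```text
(no output)
```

View pics/topc.png

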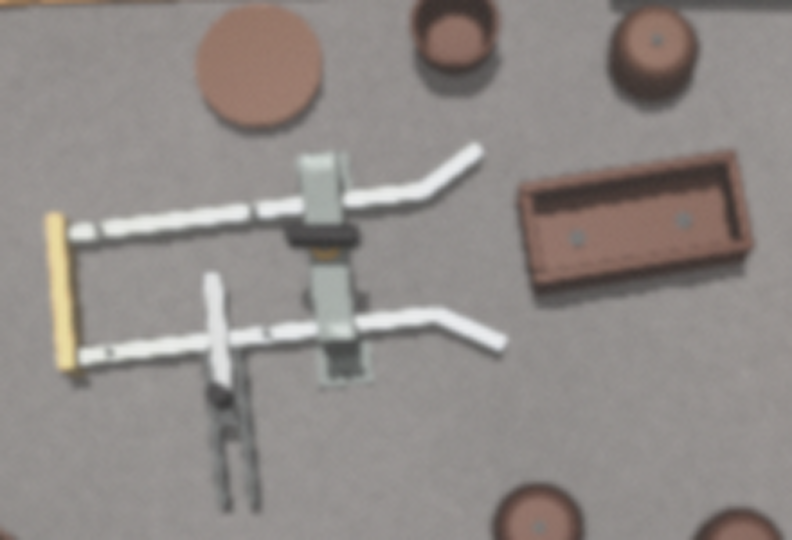

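View pics/sidec.png

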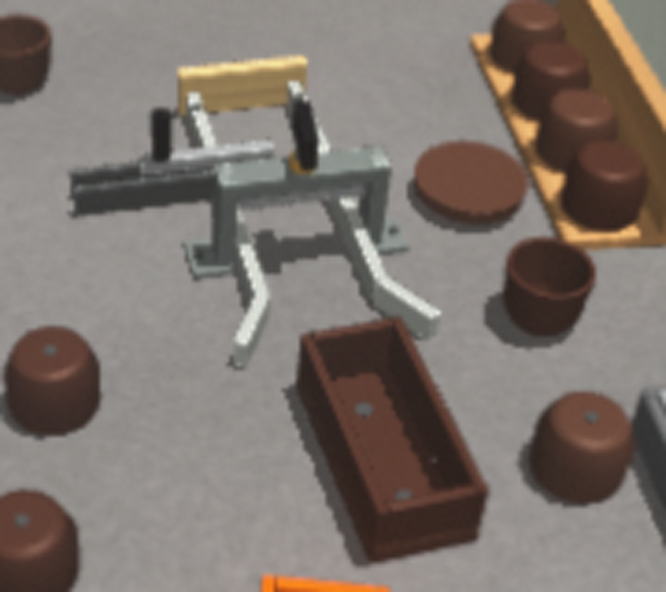

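```bash
python3 - <<'E'
from h import *
t=cv2.imread('pics/top0.png'); hsv=cv2.cvtColor(t,cv2.COLOR_BGR2HSV)
m=((t.min(2)>185)).astype(np.uint8)
P={}
for nm,(x0,x1,ya,yb) in dict(far=(153,247,0,0),near=(155,251,0,0)).items():
    pts=[]
    for u in range(x0,x1):
        if 184<=u<=200 or 208<u<232: continue
        v0=(144-(u-150)*0.1) if nm=='far' else (178.5-(u-155)*0.1)
        col=t[int(v0)-8:int(v0)+9,u].min(1).astype(float)
        w=np.clip(col-165,0,None)
        if w.sum()<20: continue
        v=int(v0)-8+(w*np.arange(17)).sum()/w.sum()
        pts.append(onz('top',(u,v),28)[:2])
    pts=np.array(pts); l=cv2.fitLine(pts.astype(np.float32),cv2.DIST_HUBER,0,.01,.01).ravel()
    P[nm]=l; print(nm,l,np.degrees(np.arctan2(l[1],l[0])),len(pts))
# separation
d=P['far'][:2];d=d*np.sign(d[1]); n=np.array([d[1],-d[0]])
print('sep',n@(P['far'][2:]-P['near'][2:]))
# fence mask & planter mask
mf=cv2.inRange(hsv,(18,60,120),(32,255,255)); mf[:135]=0;mf[190:]=0;mf[:,:140]=0;mf[:,160:]=0
c=max(cv2.findContours(mf,0,1)[0],key=cv2.contourArea);r=cv2.minAreaRect(c);print('fence',r,[onz('top',p,50)[:2].round(1) for p in cv2.boxPoints(r)])
mp=cv2.inRange(hsv,(0,50,20),(12,200,200)); mp[:118]=0;mp[165:]=0;mp[:,:268]=0;mp[:,345:]=0
c=max(cv2.findContours(mp,0,1)[0],key=cv2.contourArea);print(cv2.minAreaRect(c)); ap=cv2.approxPolyDP(c,4,True)[:,0];print(ap.tolist())
for q in [(518,186),(733,150),(750,250),(538,287)]:
    print(q,onz('top',(130+q[0]/3.6,80+q[1]/3.6),60).round(1))
for s in [[(302,338),(518,186)],[(395,320),(538,287)],[(486,490),(750,250)],[(372,515),(733,150)]]:
    pass
sc=lambda q:(200+q[0]/3.7,130+q[1]/3.7); tc=lambda q:(130+q[0]/3.6,80+q[1]/3.6)
print('planter rim side',[onz('side',sc(q),60).round(1).tolist() for q in [(303,338),(397,320),(486,490),(374,517)]])
for a,b,nm in [((306,105),(322,234),'screwtop'),((160,112),(222,395),'knobtop'),((192,265),(372,382),'base')]:
    print(nm,tri(sc(a),tc(b)))
print('knob z95',onz('top',tc((221,398)),95),onz('side',sc((161,112)),95))
print('beam corners',[onz('top',tc(q),96).round(1).tolist() for q in [(299,155),(335,154),(316,340),(355,336)]])
print('screw ends z145 ',[onz('top',tc(q),145).round(1).tolist() for q in [(288,232),(359,231)]],[onz('top',tc(q),128).round(1).tolist() for q in [(288,237),(359,237)]])
E
```

```text
far [ 9.6593887e-02 -9.9532390e-01  6.4926965e+02  2.0329385e+02] -84.45693 53
near [ 9.5041685e-02 -9.9547327e-01  5.4499164e+02  2.0246263e+02] -84.54628 56
sep 103.87069
fence ((146.90574645996094, 160.963134765625), (44.27198028564453, 6.156430721282959), 84.80557250976562) [array([649.2, 329.8]), array([650.3, 311.4]), array([518.8, 298. ]), array([517.6, 316.1])]
((305.9768981933594, 140.84970092773438), (29.95526885986328, 62.039337158203125), 81.25383758544922)
[[333, 122], [275, 131], [278, 157], [335, 151]]
(518, 186) [658.8 -58.4  60. ]
(733, 150) [ 685.2 -233.3   60. ]
(750, 250) [ 602.4 -243.    60. ]
(538, 287) [575.7 -72.1  60. ]
planter rim side [[583.2, -75.2, 60.0], [660.4, -62.8, 60.0], [686.8, -235.6, 60.0], [603.6, -250.1, 60.0]]
screwtop (array([603.96200855,  92.09598976, 159.34185979]), np.float64(6.526465204029721))
knobtop (array([491.7956458 , 175.53326487,  99.03126483]), np.float64(4.979477036837602))
base (array([510.18336866,  63.40308553,  16.38593268]), np.float64(3.508301392912048))
knob z95 [487.50122208 176.77504247  95.        ] [495.65729179 181.46570554  95.        ]
beam corners [[679.2, 114.5, 96.0], [679.2, 86.1, 96.0], [531.1, 102.5, 96.0], [533.5, 72.2, 96.0]]
screw ends z145  [[606.1, 119.0, 145.0], [605.5, 65.3, 145.0]] [[606.0, 120.6, 128.0], [604.6, 66.3, 128.0]]
```

```bash
python3 - <<'E'
from h import *
s=cv2.imread('pics/side0.png')[:,:,::-1]
crop(s,110,0,120,100,6,'grip')
t=cv2.imread('pics/top0.png')[:,:,::-1]
crop(t,0,230,150,150,4,'gript')
print(proj('side',[258.5,568.7,177.6]),proj('top',[258.5,568.7,177.6]))
E
```

```text
[[174.54886405  88.45730745]] [[ 43.06944379 274.69827348]]
```

View pics/grip.png

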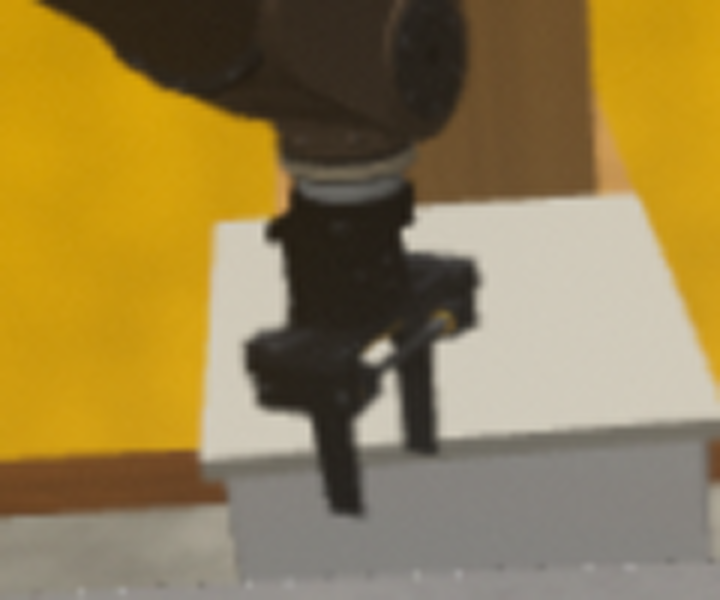

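View pics/gript.png

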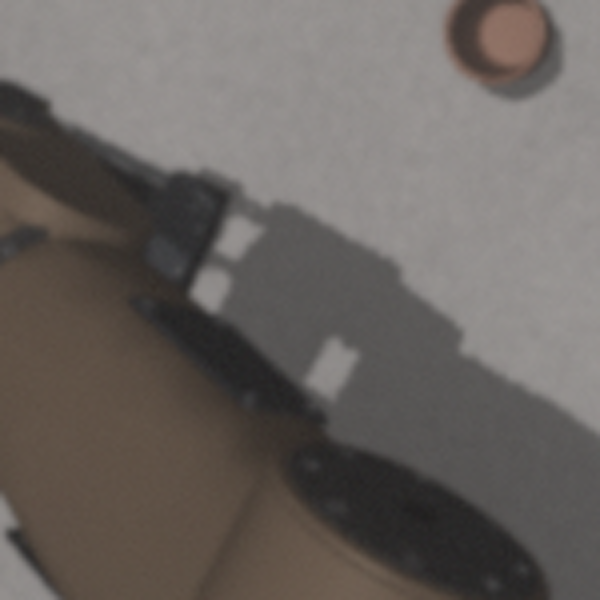

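```bash
cat >> h.py <<'E'
def to(x,y,z,yaw):
    s=env.state(); p=s['eef_pos']; ps=s['tcp_rot'][2]
    d=(np.array([x,y,z])-p)/1000
    X=np.array([np.cos(ps),np.sin(ps),0]);Z=np.array([-np.sin(ps),np.cos(ps),0])
    print('t',round(s['t'],2),'slide',np.round([d@X,-d[2],d@Z],4).tolist(),'dry',round(-(yaw-ps),4),'at',p.round(1),np.round(s['tcp_rot'],3),'F',np.round(s['ft_force'],1),'op',round(s['opening'],2))
E
python3 - <<'E'
from h import *
to(649,-272,200,-1.428)
print([onz('top',q,60).round(0).tolist() for q in [(361,152),(354,179),(311,80)]])
E
```

```text
t 0.1 slide [0.7034, -0.0223, -0.6037] dry 1.0012 at [258.6 568.7 177.7] [-1.572  0.    -0.427] F [-0.2  0.3  0.6] op 1.0
[[594.0, -309.0, 60.0], [515.0, -284.0, 60.0], [814.0, -173.0, 60.0]]
```

{"api": "drive_tool", "payload": {
  "steps": [
    {"slide":[0.703,-0.022,-0.604],"dr":[0,1.001,0],"fingers":0.06},
    {"slide":[0.703,-0.022,-0.604],"dr":[0,1.001,0],"fingers":0.06},
    {"slide":[0.703,-0.022,-0.604],"dr":[0,1.001,0],"fingers":0.06},
    {"slide":[0.703,-0.022,-0.604],"dr":[0,1.001,0],"fingers":0.06},
    {"slide":[0.703,-0.022,-0.604],"dr":[0,1.001,0],"fingers":0.06}
  ]
}}

```text
t: 0.52
eef_pos: [346.5, 378.2, 183.0]
tcp_rot: [-1.571, -0.0, -1.057]
ft_force: [0.4, 0.8, 0.0]
opening: 0.712
```

```bash
python3 -c "
from h import *
to(649,-272,200,-1.428)"
```

```text
t 0.52 slide [0.7149, -0.017, -0.0558] dry 0.3706 at [346.5 378.2 183. ] [-1.571 -0.    -1.057] F [0.4 0.8 0. ] op 0.71
```

{"api": "drive_tool", "payload": {
  "steps": [
    {"slide":[0.715,-0.017,-0.056],"dr":[0,0.371,0],"fingers":0.06},
    {"slide":[0.715,-0.017,-0.056],"dr":[0,0.371,0],"fingers":0.06},
    {"slide":[0.715,-0.017,-0.056],"dr":[0,0.371,0],"fingers":0.06},
    {"slide":[0.715,-0.017,-0.056],"dr":[0,0.371,0],"fingers":0.06},
    {"slide":[0.715,-0.017,-0.056],"dr":[0,0.371,0],"fingers":0.06}
  ]
}}

```text
t: 0.93
eef_pos: [435.5, 189.7, 188.2]
tcp_rot: [-1.571, 0.0, -1.423]
ft_force: [1.0, 1.0, 0.1]
opening: 0.629
```

```bash
python3 -c "
from h import *
to(649,-272,200,-1.428)"
```

```text
t 0.93 slide [0.4881, -0.0118, 0.1434] dry 0.0046 at [435.5 189.7 188.2] [-1.571  0.    -1.423] F [1.  1.  0.1] op 0.63
```

{"api": "drive_tool", "payload": {
  "steps": [
    {"slide":[0.488,-0.012,0.143],"dr":[0,0.005,0],"fingers":0.06},
    {"slide":[0.488,-0.012,0.143],"dr":[0,0.005,0],"fingers":0.06},
    {"slide":[0.488,-0.012,0.143],"dr":[0,0.005,0],"fingers":0.06},
    {"slide":[0.488,-0.012,0.143],"dr":[0,0.005,0],"fingers":0.06},
    {"slide":[0.488,-0.012,0.143],"dr":[0,0.005,0],"fingers":0.06}
  ]
}}

```text
t: 1.35
eef_pos: [522.9, 0.5, 193.0]
tcp_rot: [-1.571, 0.0, -1.428]
ft_force: [0.5, 1.3, 0.3]
opening: 0.629
```

{"api": "drive_tool", "payload": {
  "steps": [
    {"slide":[0.288,-0.007,0.085],"dr":[0,0,0],"fingers":0.06},
    {"slide":[0.288,-0.007,0.085],"dr":[0,0,0],"fingers":0.06},
    {"slide":[0.288,-0.007,0.085],"dr":[0,0,0],"fingers":0.06},
    {"slide":[0.288,-0.007,0.085],"dr":[0,0,0],"fingers":0.06},
    {"slide":[0.288,-0.007,0.085],"dr":[0,0,0],"fingers":0.06}
  ]
}}

```text
t: 1.77
eef_pos: [609.7, -188.8, 197.6]
tcp_rot: [-1.571, 0.0, -1.428]
ft_force: [0.5, 1.0, 0.3]
opening: 0.634
```

```bash
python3 -c "
from h import *
to(649,-272,22,-1.428)"
```

```text
t 1.77 slide [0.0879, 0.1756, 0.027] dry -0.0001 at [ 609.7 -188.8  197.6] [-1.571  0.    -1.428] F [0.5 1.  0.3] op 0.63
```

{"api": "drive_tool", "payload": {
  "steps": [
    {"slide":[0.088,0,0.027],"dr":[0,0,0],"fingers":0.06},
    {"slide":[0.088,0,0.027],"dr":[0,0,0],"fingers":0.06},
    {"slide":[0.088,0,0.027],"dr":[0,0,0],"fingers":0.06},
    {"slide":[0.088,0.05,0.027],"dr":[0,0,0],"fingers":0.06},
    {"slide":[0.088,0.09,0.027],"dr":[0,0,0],"fingers":0.06}
  ]
}}

```text
t: 2.18
eef_pos: [649.5, -271.4, 114.8]
tcp_rot: [-1.567, -0.002, -1.429]
ft_force: [0.3, 0.1, -1.3]
opening: 0.632
```

```bash
python3 - <<'E'
from h import *
to(649,-272,22,-1.428)
a=optics.read_camera('top');b=optics.read_camera('side')
crop(b,200,130,200,180,4,'s1');crop(a,220,80,200,140,4,'t1')
E
```

```text
t 2.18 slide [0.0005, 0.0928, -0.0006] dry -0.0012 at [ 649.5 -271.4  114.8] [-1.567 -0.002 -1.429] F [ 0.3  0.1 -1.3] op 0.63
```

View pics/s1.png

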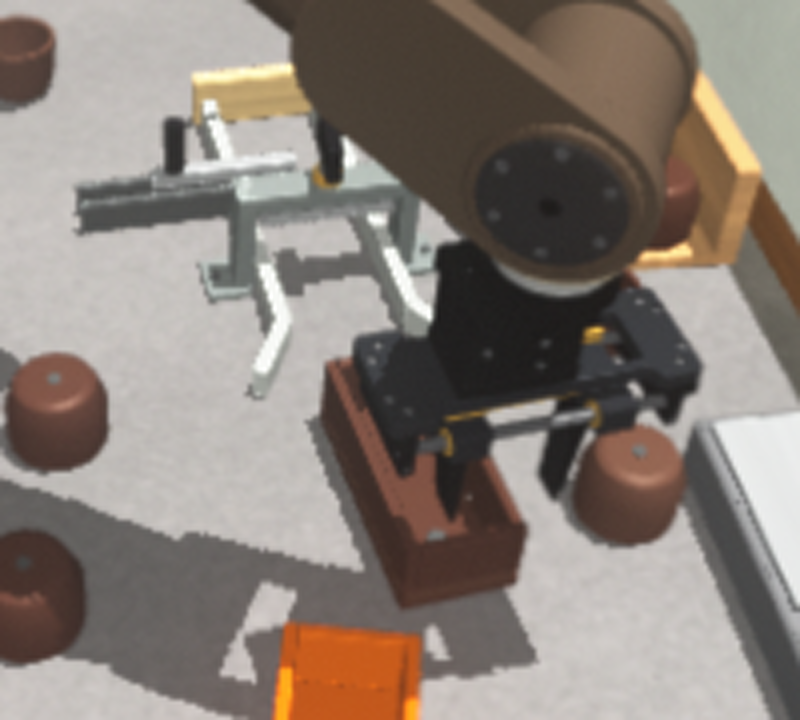

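View pics/t1.png

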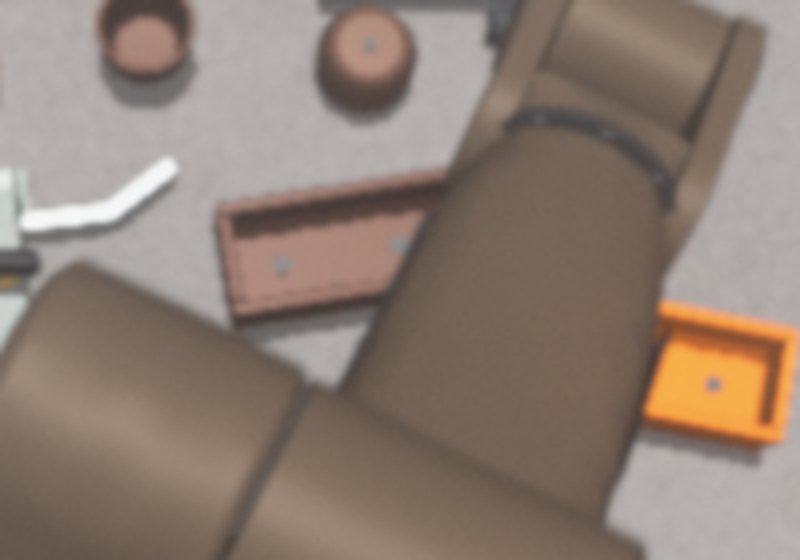

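{"api": "drive_tool", "payload": {
  "steps": [
    {"slide":[0.004,0.04,0],"dr":[0,0,0],"fingers":0.06},
    {"slide":[0.004,0.07,0],"dr":[0,0,0],"fingers":0.06},
    {"slide":[0.004,0.092,0],"dr":[0,0,0],"fingers":0.06},
    {"slide":[0.004,0.092,0],"dr":[0,0,0],"fingers":0.06}
  ]
}}

```text
t: 2.62
eef_pos: [648.0, -272.9, 20.0]
tcp_rot: [-1.575, 0.003, -1.428]
ft_force: [-0.2, -0.6, -0.2]
opening: 0.627
```

```bash
python3 - <<'E'
from h import *
to(649,-272,22,-1.428)
a=optics.read_camera('side')
crop(a,270,190,120,110,6,'s2')
E
```

```text
t 2.62 slide [-0.0008, -0.002, 0.0011] dry 0.0005 at [ 648.  -272.9   20. ] [-1.575  0.003 -1.428] F [-0.2 -0.6 -0.2] op 0.63
```

View pics/s2.png

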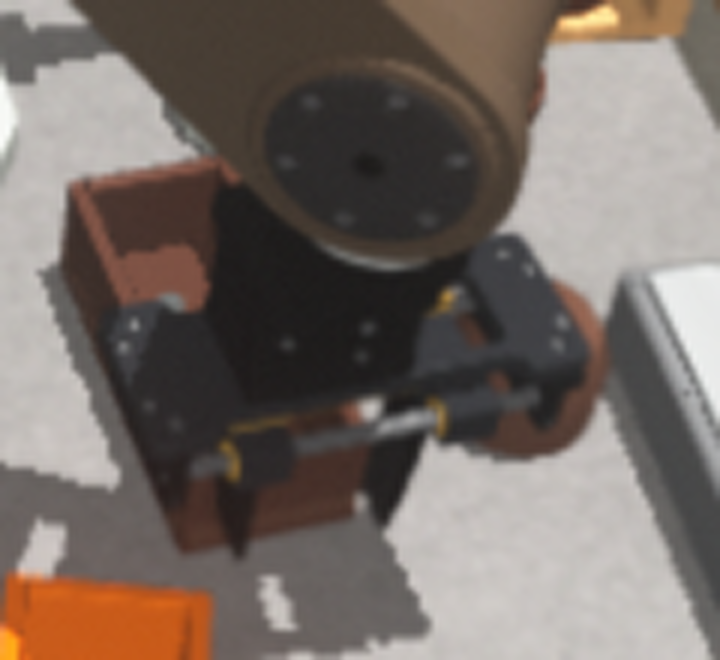

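```bash
python3 - <<'E'
from h import *
sc=lambda q:(270+q[0]/6,190+q[1]/6)
P=[(648,-273,20),(648-35,-273-5,20),(648+35,-273+5,20)]
print((proj('side',P)-[270,190])*6)
for q in [(240,555),(388,525)]: print(onz('side',sc(q),20))
for q in [(185,552),(362,512)]: print('bot',onz('side',sc(q),0))
E
```

```text
[[288.6120799  569.09577793]
 [211.44013479 586.30154988]
 [364.39304899 552.01788439]]
[ 628.6627475  -263.47665603   20.        ]
[ 697.07241774 -255.16926113   20.        ]
bot [ 610.09700185 -245.46476432    0.        ]
bot [ 694.29101583 -232.84437955    0.        ]
```

```bash
python3 - <<'E'
from h import *
for n,P,a,b in [('start',(258.5,568.7,177.6),(110+345/6,515/6),(110+420/6,452/6)),('s1',(649.5,-271.4,114.8),(200+455/4,130+517/4),(200+553/4,130+497/4)),('s2',(648,-272.9,20),(270+240/6,190+555/6),(270+388/6,190+525/6))]:
    m=(np.array(a)+b)/2; p=proj('side',P)[0]
    print(n,m,p,m-p,'z+12',proj('side',np.add(P,(0,0,12)))[0]-p,'x+10',proj('side',np.add(P,(10,0,0)))[0]-p,'y+10',proj('side',np.add(P,(0,10,0)))[0]-p)
E
```

```text
start [173.75        80.58333333] [174.54886405  88.45730745] [-0.79886405 -7.87397412] z+12 [-0.33805134 -2.83316867] x+10 [ 2.56540027 -0.1158389 ] y+10 [ 0.1476158  -1.10509454]
s1 [326.   256.75] [323.73739804 261.14550245] [ 2.26260196 -4.39550245] z+12 [ 0.70851846 -3.17211501] x+10 [ 4.01443224 -0.35337675] y+10 [-0.9949218  -3.22550012]
s2 [322.33333333 280.        ] [318.09313682 284.81729158] [ 4.24019652 -4.81729158] z+12 [ 0.62144385 -2.75086622] x+10 [ 3.76258478 -0.35970815] y+10 [-0.88179394 -3.17811747]
```

```bash
python3 - <<'E'
from h import *
for n in ('side','top'):
    im=cv2.imread(f'pics/{n}0.png')
    th=np.linspace(0,2*np.pi,60)
    for z in (0,20):
      for r in (95,):
        p=proj(n,[(r*np.cos(a),r*np.sin(a),z) for a in th]); cv2.polylines(im,[p.round().astype(int)],True,(0,255,0) if z else (0,0,255),1)
    x,y=(30,130) if n=='side' else (190,290)
    cv2.imwrite(f'pics/base_{n}.png',cv2.resize(im[y:y+140,x:x+140],None,fx=4,fy=4,interpolation=cv2.INTER_CUBIC))
E
cd pics; python3 -c "
import cv2,numpy as np
a=cv2.imread('base_side.png');b=cv2.imread('base_top.png');h=376
cv2.imwrite('base.png',cv2.resize(np.hstack([a[:h],b[:h]]),(800,int(800*h/1120))))"
```

```text
(no output)
```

View pics/base.png

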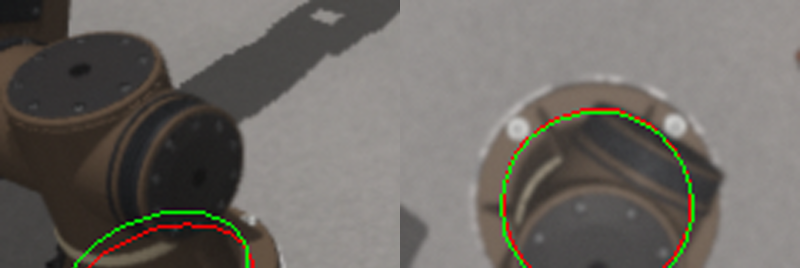

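```bash
python3 - <<'E'
from h import *
out=[]
for n in ('side','top'):
    im=cv2.imread(f'pics/{n}0.png')
    x,y,w=(30,170,110) if n=='side' else (200,300,110)
    w2=84
    im2=cv2.resize(im[y:y+w2,x:x+w],None,fx=3.6,fy=3.6,interpolation=cv2.INTER_CUBIC)
    th=np.linspace(0,2*np.pi,90)
    for r,z,c in ((120,0,(0,0,255)),(120,20,(0,255,0))):
        p=(proj(n,[(r*np.cos(a),r*np.sin(a),z) for a in th])-[x,y])*3.6; cv2.polylines(im2,[p.round().astype(int)],True,c,1)
    out.append(im2)
cv2.imwrite('pics/base2.png',np.hstack(out))
E
```

```text
(no output)
```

View pics/base2.png

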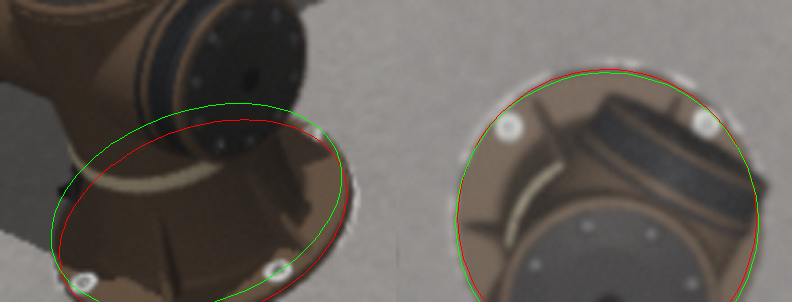

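{"api": "drive_tool", "payload": {
  "steps": [
    {"slide":[-0.01,0,0],"dr":[0,0,0],"fingers":0.06},
    {"slide":[-0.02,0,0],"dr":[0,0,0],"fingers":0.06},
    {"slide":[-0.03,0,0],"dr":[0,0,0],"fingers":0.06},
    {"slide":[-0.04,0,0],"dr":[0,0,0],"fingers":0.06},
    {"slide":[-0.05,0,0],"dr":[0,0,0],"fingers":0.06}
  ]
}}

```text
t: 3.08
eef_pos: [642.6, -223.4, 24.0]
tcp_rot: [-1.569, -0.001, -1.427]
ft_force: [1.5, -2.6, 4.7]
opening: 0.63
```

```bash
python3 - <<'E'
from h import *
to(616,-7,20,-1.475)
b=optics.read_camera('side');a=optics.read_camera('top')
crop(b,200,130,200,150,4,'s3');crop(a,130,80,200,150,4,'t3')
E
```

```text
t 3.08 slide [-0.218, 0.004, 0.0047] dry 0.0481 at [ 642.6 -223.4   24. ] [-1.569e+00 -1.000e-03 -1.427e+00] F [ 1.5 -2.6  4.7] op 0.63
```

View pics/s3.png

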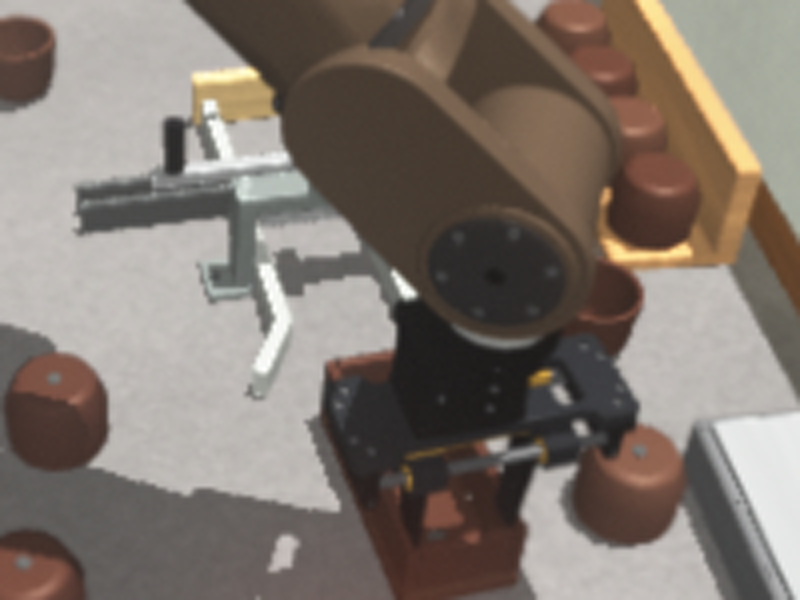

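View pics/t3.png

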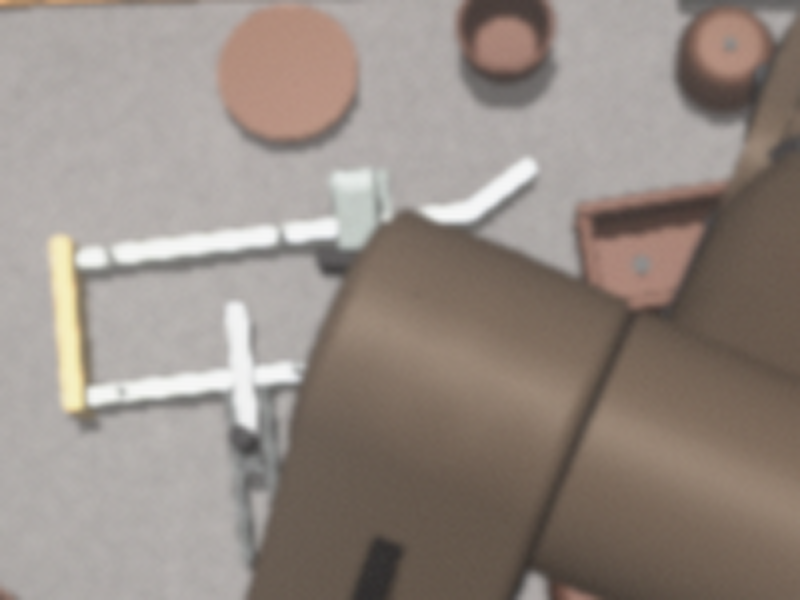

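```bash
python3 - <<'E'
from h import *
b=optics.read_camera('side')
crop(b,270,200,90,90,8,'s4')
E
```

```text
(no output)
```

View pics/s4.png

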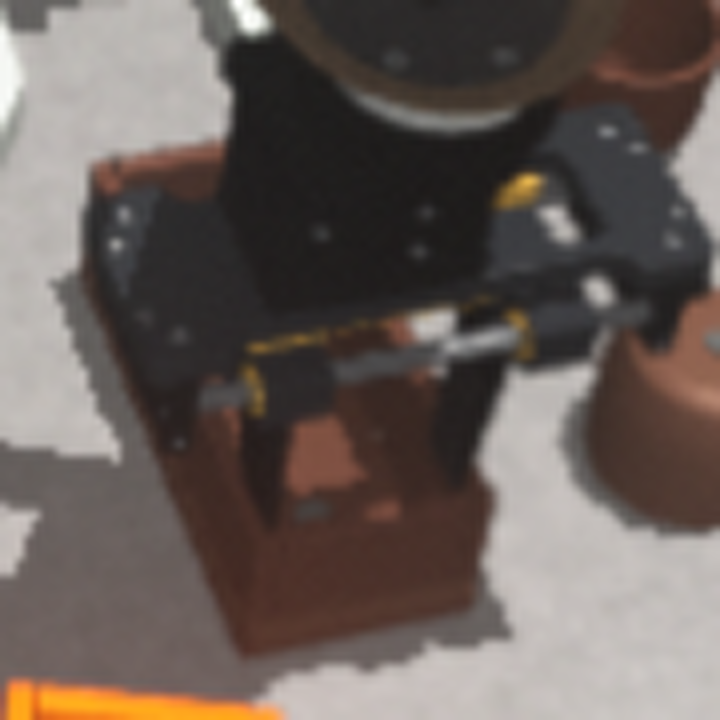

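{"api": "drive_tool", "payload": {
  "steps": [
    {"slide":[0,0,0],"dr":[0,0,0],"fingers":0.06}
  ]
}}

```text
t: 3.32
eef_pos: [642.4, -222.5, 23.9]
tcp_rot: [-1.57, 0.002, -1.428]
ft_force: [-1.4, 9.0, 10.3]
opening: 0.631
```

```bash
python3 - <<'E'
from h import *
to(616,-7,20,-1.475)
b=optics.read_camera('side');a=optics.read_camera('top')
crop(b,270,200,90,90,8,'s5')
for q in [(275,525),(460,485)]:
  for z in (20,40,60): print(z,onz('side',(270+q[0]/8,200+q[1]/8),z).round(0))
print('rim rear',[onz('side',(270+q[0]/8,200+q[1]/8),60).round(0) for q in [(245,552),(490,492)]])
E
```

```text
t 3.32 slide [-0.217, 0.0039, 0.0046] dry 0.0473 at [ 642.4 -222.5   23.9] [-1.57   0.002 -1.428] F [-1.4  9.  10.3] op 0.63
20 [ 625. -208.   20.]
40 [ 620. -223.   40.]
60 [ 615. -238.   60.]
20 [ 692. -198.   20.]
40 [ 685. -213.   40.]
60 [ 678. -229.   60.]
rim rear [array([ 603., -248.,   60.]), array([ 687., -233.,   60.])]
```

View pics/s5.png

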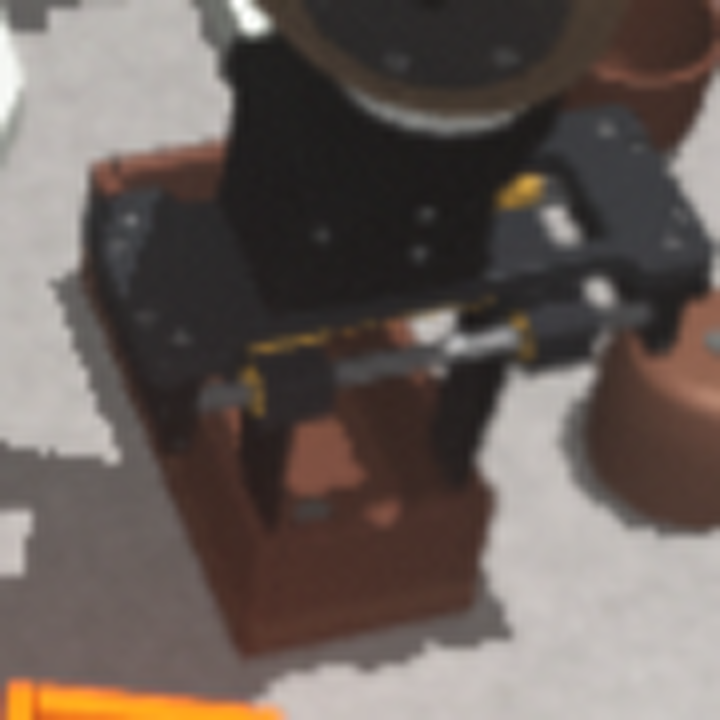

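{"api": "drive_tool", "payload": {
  "steps": [
    {"slide":[0,-0.04,0],"dr":[0,0,0],"fingers":0.06},
    {"slide":[0,-0.075,0],"dr":[0,0,0],"fingers":0.06},
    {"slide":[0,-0.075,0],"dr":[0,0,0],"fingers":0.06}
  ]
}}

```text
t: 3.67
eef_pos: [644.9, -225.0, 104.6]
tcp_rot: [-1.563, -0.005, -1.427]
ft_force: [-0.2, -0.0, 1.0]
opening: 0.628
```

```bash
python3 - <<'E'
from h import *
to(648,-272,20,-1.475)
b=optics.read_camera('side');
crop(b,230,150,130,140,5.5,'s6')
E
```

```text
t 3.67 slide [0.0469, 0.0846, -0.0036] dry 0.0477 at [ 644.9 -225.   104.6] [-1.563 -0.005 -1.427] F [-0.2 -0.   1. ] op 0.63
```

View pics/s6.png

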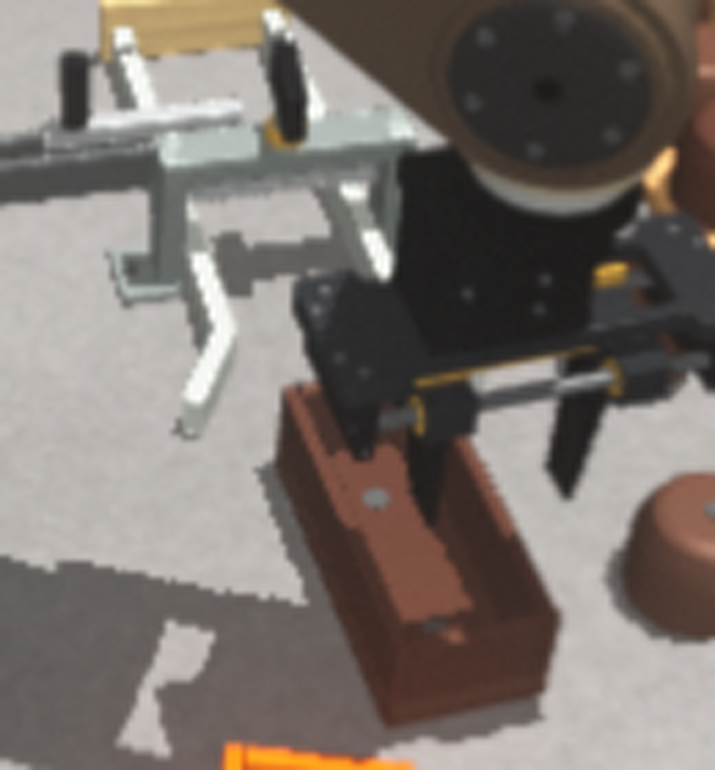

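{"api": "drive_tool", "payload": {
  "steps": [
    {"slide":[0.025,0,-0.003],"dr":[0,0,0],"fingers":0.06},
    {"slide":[0.053,0,-0.003],"dr":[0,0,0],"fingers":0.06},
    {"slide":[0.053,0.03,-0.003],"dr":[0,0,0],"fingers":0.06},
    {"slide":[0.053,0.06,-0.003],"dr":[0,0,0],"fingers":0.06},
    {"slide":[0.053,0.084,-0.003],"dr":[0,0,0],"fingers":0.06}
  ]
}}

```text
t: 4.13
eef_pos: [645.6, -277.0, 10.8]
tcp_rot: [-1.572, 0.001, -1.428]
ft_force: [-0.9, 0.1, -0.1]
opening: 0.632
```

{"api": "drive_tool", "payload": {
  "steps": [
    {"slide":[0,0.003,0],"dr":[0,0,0],"fingers":0.06},
    {"slide":[0,0.006,0],"dr":[0,0,0],"fingers":0.06},
    {"slide":[0,0.009,0],"dr":[0,0,0],"fingers":0.06},
    {"slide":[0,0.009,0],"dr":[0,0,0],"fingers":0.06}
  ]
}}

```text
t: 4.47
eef_pos: [647.2, -277.3, 5.4]
tcp_rot: [-1.57, -0.001, -1.428]
ft_force: [0.8, 0.7, -0.5]
opening: 0.63
```

```bash
python3 - <<'E'
from h import *
to(648,-272,20,-1.475)
b=optics.read_camera('side');
crop(b,260,190,110,110,6.5,'s7')
E
```

```text
t 4.47 slide [-0.0052, -0.0146, 0.0015] dry 0.0474 at [ 647.2 -277.3    5.4] [-1.570e+00 -1.000e-03 -1.428e+00] F [ 0.8  0.7 -0.5] op 0.63
```

View pics/s7.png

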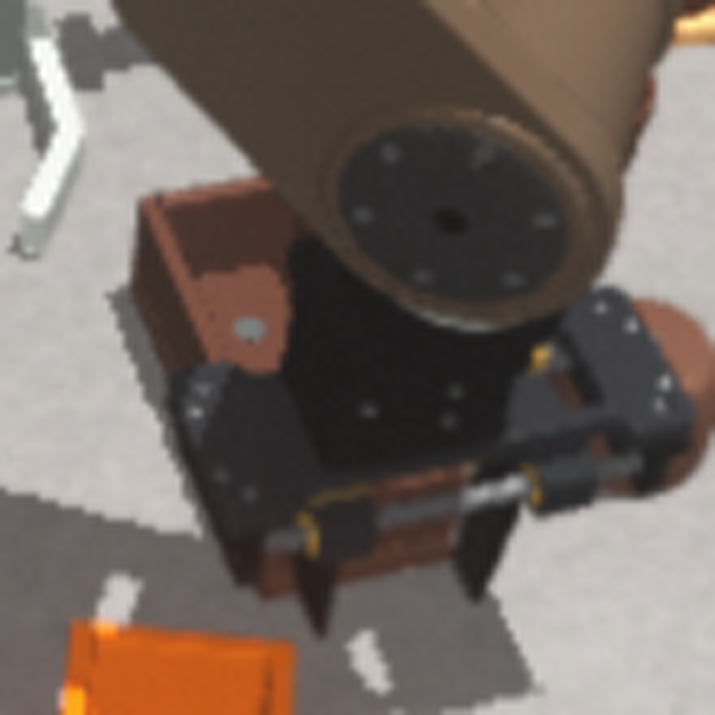

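{"api": "drive_tool", "payload": {
  "steps": [
    {"slide":[-0.005,-0.009,0],"dr":[0,0,0],"fingers":0.06},
    {"slide":[-0.01,-0.009,0],"dr":[0,0,0],"fingers":0.06},
    {"slide":[-0.015,-0.009,0],"dr":[0,0,0],"fingers":0.06},
    {"slide":[-0.02,-0.009,0],"dr":[0,0,0],"fingers":0.06}
  ]
}}

```text
t: 4.85
eef_pos: [644.0, -256.9, 14.3]
tcp_rot: [-1.57, -0.0, -1.428]
ft_force: [0.4, 0.0, 0.4]
opening: 0.631
```

{"api": "drive_tool", "payload": {
  "steps": [
    {"slide":[-0.005,0,0],"dr":[0,0,0],"fingers":0.06},
    {"slide":[-0.01,0,0],"dr":[0,0,0],"fingers":0.06}
  ]
}}

```text
t: 5.02
eef_pos: [642.7, -247.6, 13.8]
tcp_rot: [-1.57, -0.001, -1.427]
ft_force: [0.3, -4.3, 2.0]
opening: 0.631
```

{"api": "drive_tool", "payload": {
  "steps": [
    {"slide":[-0.005,0,0],"dr":[0,0,0],"fingers":0.06},
    {"slide":[-0.01,0,0],"dr":[0,0,0],"fingers":0.06}
  ]
}}

```text
t: 5.18
eef_pos: [641.3, -237.9, 13.8]
tcp_rot: [-1.57, -0.001, -1.428]
ft_force: [0.8, -5.2, 2.9]
opening: 0.633
```

```bash
python3 - <<'E'
from h import *
to(648,-272,20,-1.475)
b=optics.read_camera('side');
crop(b,260,190,110,110,6.5,'s8')
E
```

```text
t 5.18 slide [0.0347, -0.0062, 0.0017] dry 0.0472 at [ 641.3 -237.9   13.8] [-1.570e+00 -1.000e-03 -1.428e+00] F [ 0.8 -5.2  2.9] op 0.63
```

View pics/s8.png

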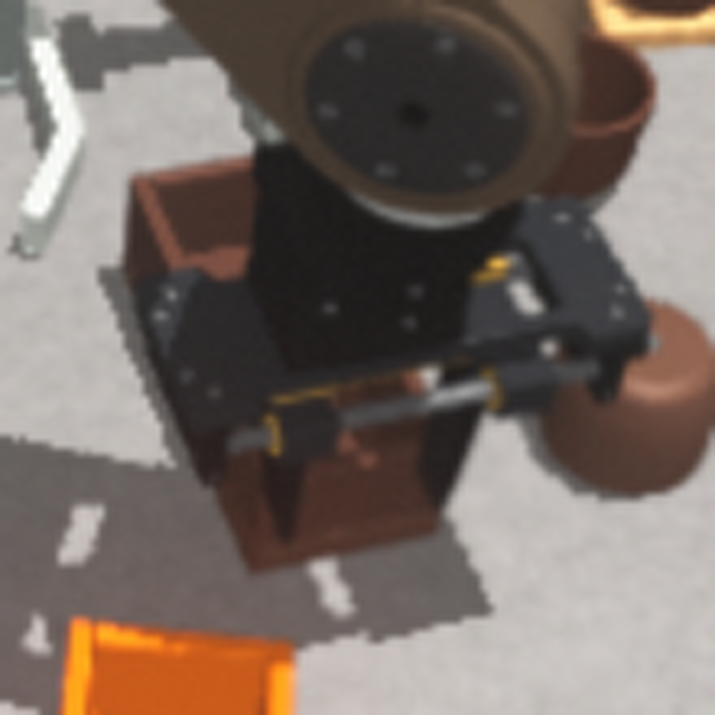

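{"api": "drive_tool", "payload": {
  "steps": [
    {"slide":[-0.006,0,0],"dr":[0,0.005,0],"fingers":0.06},
    {"slide":[-0.012,0,0],"dr":[0,0.01,0],"fingers":0.06},
    {"slide":[-0.018,0,0.001],"dr":[0,0.015,0],"fingers":0.06},
    {"slide":[-0.024,0,0.001],"dr":[0,0.02,0],"fingers":0.06},
    {"slide":[-0.03,0,0.001],"dr":[0,0.024,0],"fingers":0.06}
  ]
}}

```text
t: 5.65
eef_pos: [637.9, -208.1, 13.8]
tcp_rot: [-1.57, -0.001, -1.452]
ft_force: [-0.0, -5.7, 3.1]
opening: 0.634
```

{"api": "drive_tool", "payload": {
  "steps": [
    {"slide":[-0.006,0,0],"dr":[0,0.005,0],"fingers":0.06},
    {"slide":[-0.012,0,0],"dr":[0,0.01,0],"fingers":0.06},
    {"slide":[-0.018,0,0.001],"dr":[0,0.015,0],"fingers":0.06},
    {"slide":[-0.024,0,0.001],"dr":[0,0.02,0],"fingers":0.06},
    {"slide":[-0.03,0,0.001],"dr":[0,0.024,0],"fingers":0.06}
  ]
}}

```text
t: 6.07
eef_pos: [635.3, -178.7, 13.8]
tcp_rot: [-1.57, -0.002, -1.475]
ft_force: [-4.7, -20.8, 3.7]
opening: 0.629
```

```bash
python3 - <<'E'
from h import *
to(616,-7,14,-1.475)
b=optics.read_camera('side');a=optics.read_camera('top')
crop(b,230,130,130,130,5.5,'s9');crop(a,130,80,200,150,4,'t9')
E
```

```text
t 6.07 slide [-0.1728, -0.0002, -0.0028] dry -0.0005 at [ 635.3 -178.7   13.8] [-1.57  -0.002 -1.475] F [ -4.7 -20.8   3.7] op 0.63
```

View pics/s9.png

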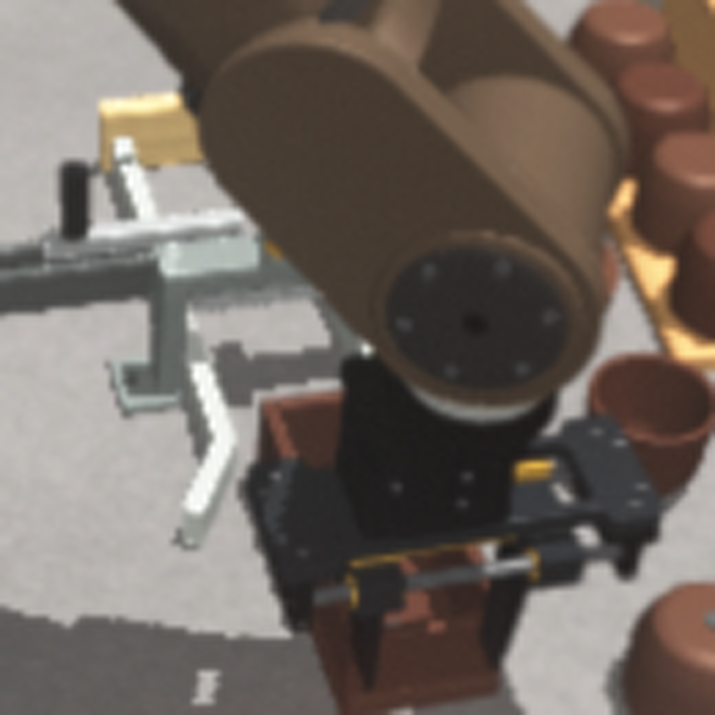

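View pics/t9.png

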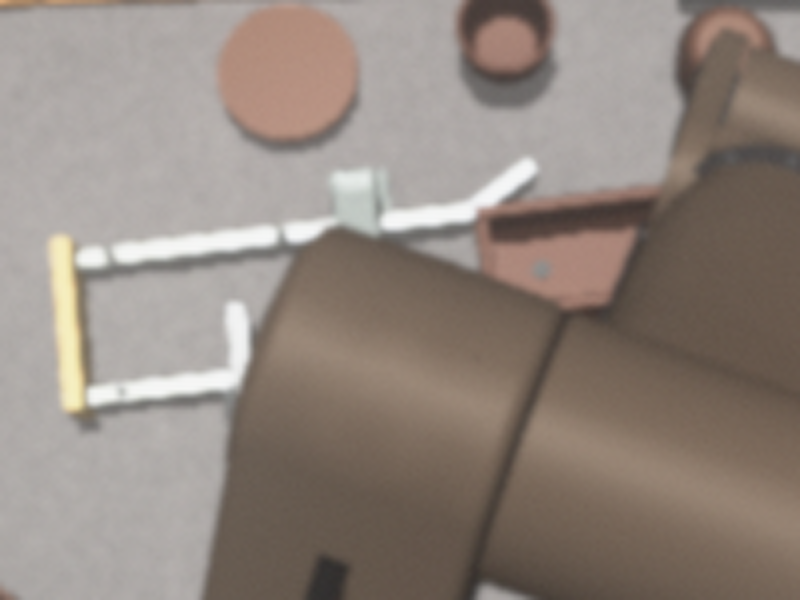

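```bash
python3 - <<'E'
from h import *
O=np.array([606.5,92.5]);a=.096
ex=np.array([np.cos(a),np.sin(a)]);ey=np.array([-np.sin(a),np.cos(a)])
L=lambda p:((p[:2]-O)@ex,(p[:2]-O)@ey)
tc=lambda q:(130+q[0]/4,80+q[1]/4)
for n,q,z in [('front far rim',(477,212),60),('far rim back',(660,188),60),('front near rim',(490,306),60),('rail far bend',(470,208),28),('rail far top edge',(470,218),28)]:
    print(n,np.round(L(onz('top',tc(q),z)),1))
print(np.round(L(np.array([635.3,-178.7])),1))
E
```

```text
front far rim [ 42.1 -84. ]
far rim back [  44.2 -217.8]
front near rim [-27.9 -85.3]
rail far bend [ 53.7 -79.5]
rail far top edge [ 46.2 -78.7]
[   2.7 -272.7]
```

{"api": "drive_tool", "payload": {
  "steps": [
    {"slide":[-0.001,0,-0.0015],"dr":[0,0,0],"fingers":0.06},
    {"slide":[-0.004,0,-0.003],"dr":[0,0,0],"fingers":0.06},
    {"slide":[-0.008,0,-0.004],"dr":[0,0,0],"fingers":0.06}
  ]
}}

```text
t: 6.42
eef_pos: [630.6, -171.3, 13.8]
tcp_rot: [-1.57, -0.001, -1.476]
ft_force: [1.9, -4.2, 1.8]
opening: 0.63
```

```bash
python3 - <<'E'
from h import *
to(616,-7,14,-1.475); print(env.state()['moment'])
E
```

```text
t 6.42 slide [-0.1649, -0.0002, 0.001] dry -0.0013 at [ 630.6 -171.3   13.8] [-1.570e+00 -1.000e-03 -1.476e+00] F [ 1.9 -4.2  1.8] op 0.63
[-0.9355634  -0.16948943 -0.09202853]
```

{"api": "drive_tool", "payload": {
  "steps": [
    {"slide":[-0.006,0,0],"dr":[0,0,0],"fingers":0.06},
    {"slide":[-0.012,0,0],"dr":[0,0,0],"fingers":0.06},
    {"slide":[-0.018,0,0],"dr":[0,0,0],"fingers":0.06},
    {"slide":[-0.024,0,0],"dr":[0,0,0],"fingers":0.06}
  ]
}}

```text
t: 6.75
eef_pos: [628.3, -146.7, 13.7]
tcp_rot: [-1.57, -0.001, -1.476]
ft_force: [-0.4, -5.9, 2.1]
opening: 0.635
```

{"api": "drive_tool", "payload": {
  "steps": [
    {"slide":[-0.006,0,0],"dr":[0,0,0],"fingers":0.06},
    {"slide":[-0.012,0,0],"dr":[0,0,0],"fingers":0.06},
    {"slide":[-0.018,0,0],"dr":[0,0,0],"fingers":0.06},
    {"slide":[-0.024,0,0],"dr":[0,0,0],"fingers":0.06}
  ]
}}

```text
t: 7.08
eef_pos: [626.0, -122.7, 13.7]
tcp_rot: [-1.57, -0.001, -1.476]
ft_force: [0.4, -4.5, 2.3]
opening: 0.634
```

```bash
python3 - <<'E'
from h import *
to(616,-7,14,-1.475)
b=optics.read_camera('side');a=optics.read_camera('top')
crop(b,230,130,130,130,5.5,'s10');crop(a,130,80,200,150,4,'t10')
E
```

```text
t 7.08 slide [-0.1162, -0.0003, 0.001] dry -0.001 at [ 626.  -122.7   13.7] [-1.570e+00 -1.000e-03 -1.476e+00] F [ 0.4 -4.5  2.3] op 0.63
```

View pics/s10.png

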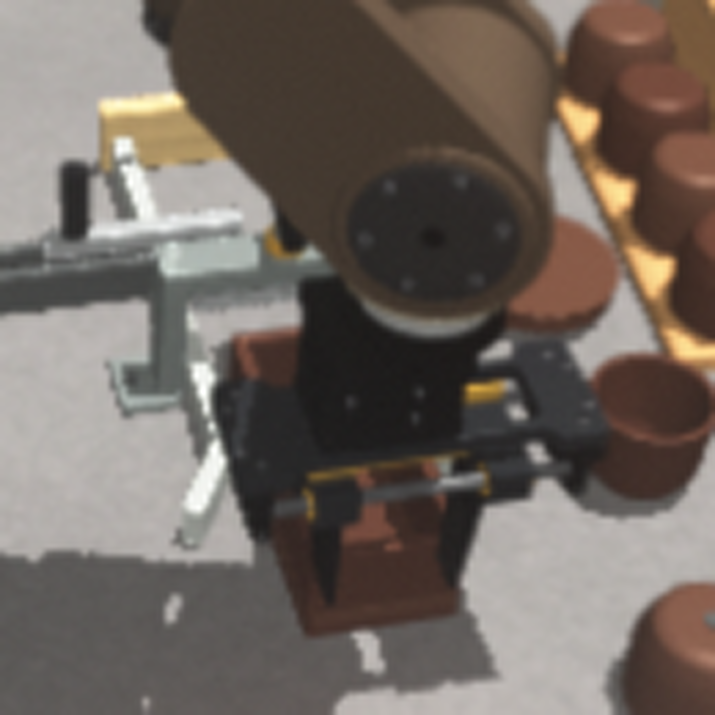

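View pics/t10.png

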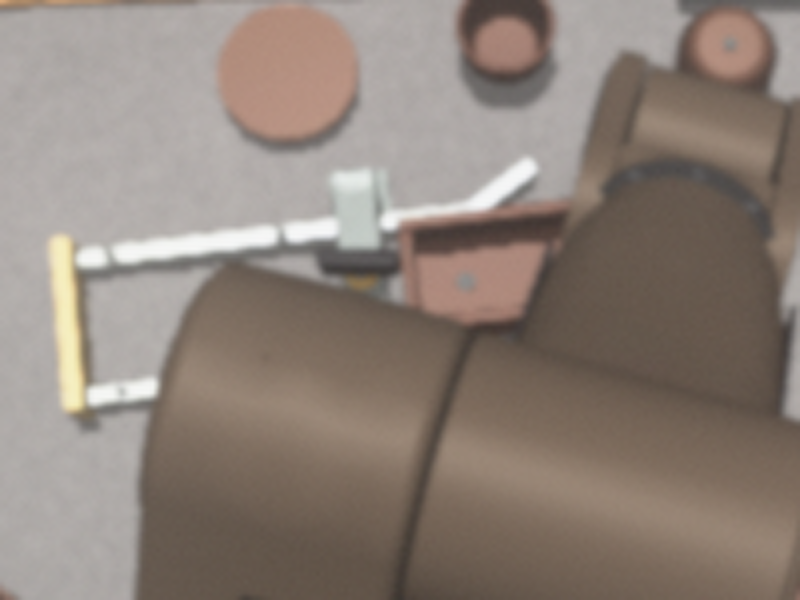

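{"api": "drive_tool", "payload": {
  "steps": [
    {"slide":[-0.007,0,0],"dr":[0,0,0],"fingers":0.06},
    {"slide":[-0.014,0,0],"dr":[0,0,0],"fingers":0.06},
    {"slide":[-0.021,0,0],"dr":[0,0,0],"fingers":0.06},
    {"slide":[-0.028,0,0],"dr":[0,0,0],"fingers":0.06},
    {"slide":[-0.035,0,0],"dr":[0,0,0],"fingers":0.06}
  ]
}}

```text
t: 7.6
eef_pos: [622.4, -87.2, 13.5]
tcp_rot: [-1.571, 0.0, -1.476]
ft_force: [-0.1, -4.0, 1.2]
opening: 0.632
```

{"api": "drive_tool", "payload": {
  "steps": [
    {"slide":[-0.007,0,0],"dr":[0,0,0],"fingers":0.06},
    {"slide":[-0.014,0,0],"dr":[0,0,0],"fingers":0.06},
    {"slide":[-0.021,0,0],"dr":[0,0,0],"fingers":0.06},
    {"slide":[-0.028,0,0],"dr":[0,0,0],"fingers":0.06},
    {"slide":[-0.035,0,0],"dr":[0,0,0],"fingers":0.06}
  ]
}}

```text
t: 8.02
eef_pos: [619.1, -52.1, 13.5]
tcp_rot: [-1.571, 0.0, -1.476]
ft_force: [0.5, -3.5, 0.7]
opening: 0.631
```

{"api": "drive_tool", "payload": {
  "steps": [
    {"slide":[-0.006,0,0],"dr":[0,0,0],"fingers":0.06},
    {"slide":[-0.012,0,0],"dr":[0,0,0],"fingers":0.06},
    {"slide":[-0.018,0,0],"dr":[0,0,0],"fingers":0.06},
    {"slide":[-0.024,0,0],"dr":[0,0,0],"fingers":0.06},
    {"slide":[-0.028,0,0],"dr":[0,0,0],"fingers":0.06}
  ]
}}

```text
t: 8.43
eef_pos: [616.4, -24.3, 13.5]
tcp_rot: [-1.571, 0.0, -1.476]
ft_force: [0.5, -2.9, -0.1]
opening: 0.631
```

```bash
python3 - <<'E'
from h import *
to(616,-7,14,-1.475)
b=optics.read_camera('side')
crop(b,210,110,150,130,5,'s11')
E
```

```text
t 8.43 slide [-0.0172, -0.0005, 0.0012] dry -0.0005 at [616.4 -24.3  13.5] [-1.571  0.    -1.476] F [ 0.5 -2.9 -0.1] op 0.63
```

View pics/s11.png

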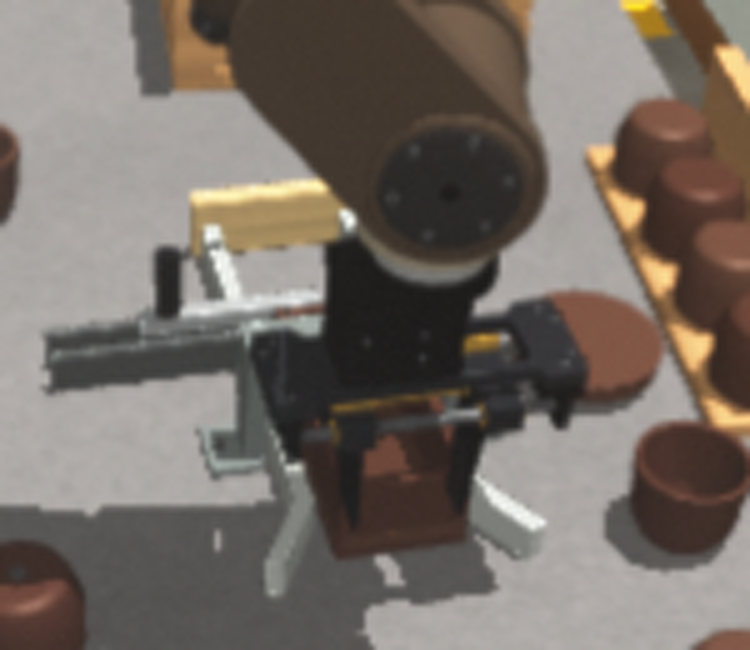

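{"api": "drive_tool", "payload": {
  "steps": [
    {"slide":[-0.004,0,0],"dr":[0,0,0],"fingers":0.06},
    {"slide":[-0.008,0,0],"dr":[0,0,0],"fingers":0.06},
    {"slide":[-0.011,0,0],"dr":[0,0,0],"fingers":0.06}
  ]
}}

```text
t: 8.73
eef_pos: [615.5, -13.8, 13.5]
tcp_rot: [-1.571, 0.0, -1.476]
ft_force: [-0.2, -3.3, -0.5]
opening: 0.63
```

{"api": "drive_tool", "payload": {
  "steps": [
    {"slide":[-0.002,0,0],"dr":[0,0,0],"fingers":0.06},
    {"slide":[-0.004,0,0],"dr":[0,0,0],"fingers":0.06}
  ]
}}

```text
t: 8.9
eef_pos: [615.1, -9.9, 13.5]
tcp_rot: [-1.571, 0.0, -1.476]
ft_force: [0.5, -4.1, -1.1]
opening: 0.63
```

{"api": "drive_tool", "payload": {
  "steps": [
    {"slide":[-0.002,0,0],"dr":[0,0,0],"fingers":0.06},
    {"slide":[-0.003,0,0],"dr":[0,0,0],"fingers":0.06}
  ]
}}

```text
t: 9.07
eef_pos: [614.8, -6.9, 13.5]
tcp_rot: [-1.571, 0.0, -1.476]
ft_force: [0.3, -3.7, -2.1]
opening: 0.634
```

{"api": "drive_tool", "payload": {
  "steps": [
    {"slide":[-0.0015,0,0],"dr":[0,0,0],"fingers":0.06},
    {"slide":[-0.003,0,0],"dr":[0,0,0],"fingers":0.06}
  ]
}}

```text
t: 9.23
eef_pos: [614.8, -4.5, 13.6]
tcp_rot: [-1.57, -0.001, -1.476]
ft_force: [2.8, -16.8, -2.4]
opening: 0.631
```

```bash
python3 - <<'E'
from h import *
to(616,-7,14,-1.475)
b=optics.read_camera('side');a=optics.read_camera('top')
crop(b,210,150,120,90,6.5,'s12');crop(a,130,80,200,150,4,'t12')
E
```

```text
t 9.23 slide [0.0026, -0.0004, 0.001] dry -0.0005 at [614.8  -4.5  13.6] [-1.570e+00 -1.000e-03 -1.476e+00] F [  2.8 -16.8  -2.4] op 0.63
```

View pics/s12.png

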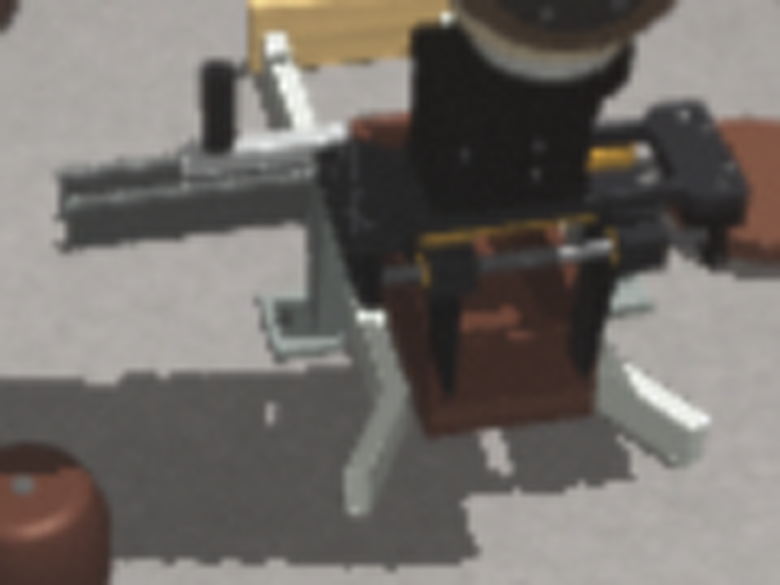

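View pics/t12.png

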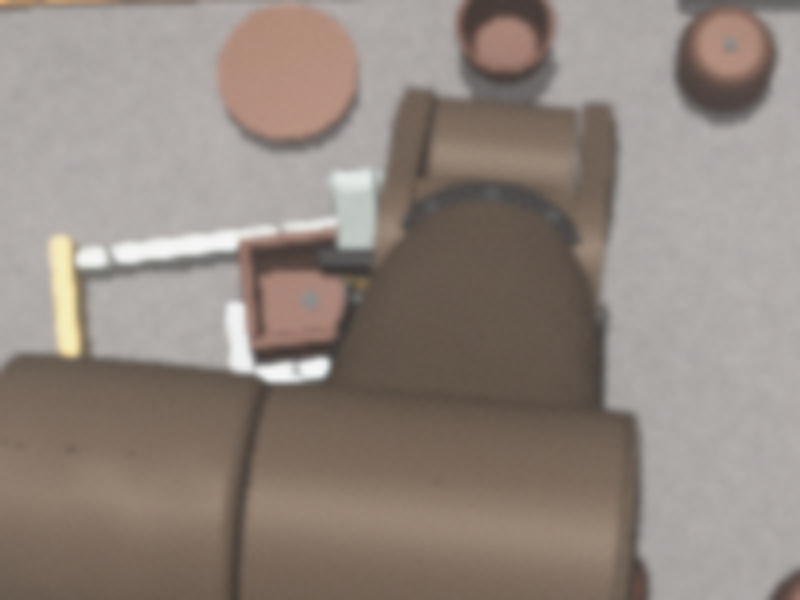

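{"api": "drive_tool", "payload": {
  "steps": [
    {"slide":[0,0,0],"dr":[0,0,0],"fingers":0.06},
    {"slide":[0.015,0,0],"dr":[0,0,0],"fingers":0.06},
    {"slide":[0.02,-0.03,0],"dr":[0,0,0],"fingers":0.06},
    {"slide":[0.02,-0.07,0],"dr":[0,0,0],"fingers":0.06},
    {"slide":[0.02,-0.11,0],"dr":[0,0,0],"fingers":0.06}
  ]
}}

```text
t: 9.75
eef_pos: [615.8, -24.8, 124.2]
tcp_rot: [-1.573, 0.001, -1.477]
ft_force: [1.2, -0.5, -0.1]
opening: 0.633
```

```bash
python3 - <<'E'
from h import *
to(606,93.5,185,-1.57)
E
```

```text
t 9.75 slide [-0.1187, -0.0608, 0.0014] dry 0.0933 at [615.8 -24.8 124.2] [-1.573e+00  1.000e-03 -1.477e+00] F [ 1.2 -0.5 -0.1] op 0.63
```

{"api": "drive_tool", "payload": {
  "steps": [
    {"slide":[0,-0.04,0],"dr":[0,0.05,0],"fingers":0.06},
    {"slide":[-0.03,-0.065,0],"dr":[0,0.093,0],"fingers":0.06},
    {"slide":[-0.07,-0.065,0.001],"dr":[0,0.093,0],"fingers":0.06},
    {"slide":[-0.119,-0.065,0.001],"dr":[0,0.093,0],"fingers":0.06},
    {"slide":[-0.119,-0.065,0.001],"dr":[0,0.093,0],"fingers":0.06}
  ]
}}

```text
t: 10.17
eef_pos: [605.4, 98.8, 189.3]
tcp_rot: [-1.57, 0.002, -1.566]
ft_force: [0.4, 0.1, -0.6]
opening: 0.633
```

```bash
python3 - <<'E'
from h import *
to(606,93.5,115,-1.57)
b=optics.read_camera('side');a=optics.read_camera('top')
crop(b,210,110,140,130,5,'s13')
E
```

```text
t 10.17 slide [0.0053, 0.0743, 0.0006] dry 0.0037 at [605.4  98.8 189.3] [-1.57   0.002 -1.566] F [ 0.4  0.1 -0.6] op 0.63
```

View pics/s13.png

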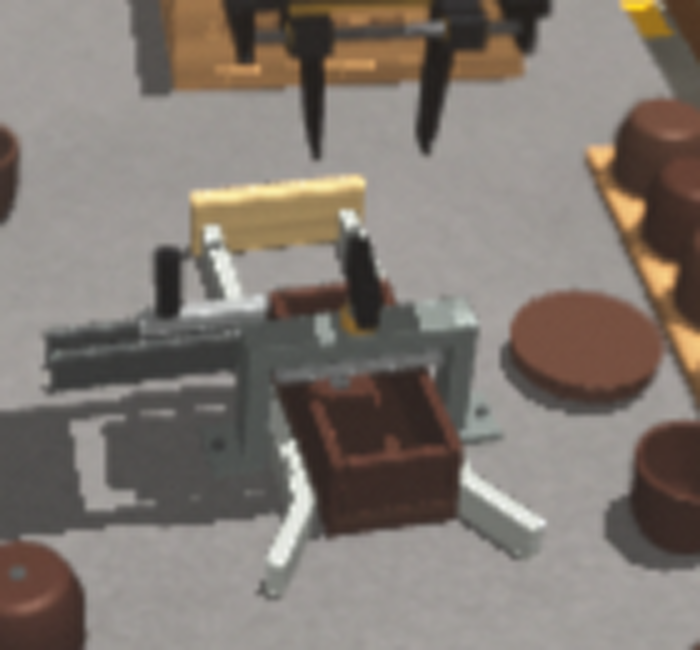

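{"api": "drive_tool", "payload": {
  "steps": [
    {"slide":[0.005,0.03,0.001],"dr":[0,0.004,0],"fingers":0.05},
    {"slide":[0.005,0.055,0.001],"dr":[0,0.004,0],"fingers":0.05},
    {"slide":[0.005,0.073,0.001],"dr":[0,0.004,0],"fingers":0.05},
    {"slide":[0.005,0.073,0.001],"dr":[0,0.004,0],"fingers":0.05}
  ]
}}

```text
t: 10.6
eef_pos: [605.6, 87.6, 111.9]
tcp_rot: [-1.577, -0.0, -1.574]
ft_force: [0.5, -0.3, -0.1]
opening: 0.526
```

```bash
python3 - <<'E'
from h import *
to(606,94,115,-1.57)
b=optics.read_camera('side')
crop(b,240,110,90,90,8,'s14')
E
```

```text
t 10.6 slide [-0.0064, -0.0031, 0.0004] dry -0.0042 at [605.6  87.6 111.9] [-1.577 -0.    -1.574] F [ 0.5 -0.3 -0.1] op 0.53
```

View pics/s14.png

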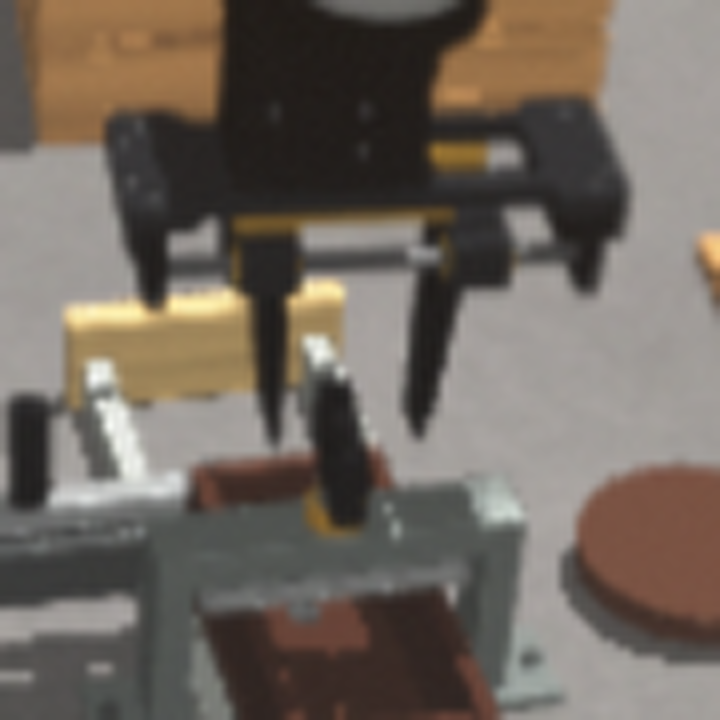

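```bash
python3 - <<'E'
from h import *
from scipy.optimize import least_squares
D=[((649.5,-271.4,114.8),(200+504/4,130+507/4)),((648,-272.9,20),(270+314/6,190+540/6)),((642.6,-223.4,24),(270+367/8,200+505/8)),((644.9,-225,104.6),(230+500/5.5,150+508/5.5)),((647.2,-277.3,5.4),(260+400/6.5,190+617/6.5)),((605.4,98.8,189.3),(210+373/5,110+155.5/5)),((605.6,87.6,111.9),(240+347.5/8,110+438/8))]
P=np.array([d[0] for d in D]);Q=np.array([d[1] for d in D])
f=lambda o:(proj('side',P+o)-Q).ravel()
r=least_squares(f,[0,0,0]);print(r.x,r.fun.reshape(-1,2).round(1))
for dz in (0,15,30,40):
    r=least_squares(lambda o:f([o[0],o[1],dz]),[0,0]);print(dz,r.x,r.cost)
# static checks in side cam: knob top, fence corners, rails vs top-cam lane
O=np.array([606.3,94.5]);a=.096
W=lambda x,y,z:(O[0]+x*np.cos(a)-y*np.sin(a),O[1]+x*np.sin(a)+y*np.cos(a),z)
for n,w in [('fence near top in',W(-65,215,50)),('fence far top in',W(65,215,50)),('beam near-left top',W(-75,-15,96)),('beam far right top',W(75,-15,96)),('rail end near -80',W(-46,-80,28)),('knob top',W(-105,97.5,95)),('screw top',W(0,0,145))]:
    p=proj('side',w)[0]; print(n,p.round(1),'s13 px',((p-[210,110])*5).round(0))
E
```

```text
[  2.09281332 -10.72468497  35.03183584] [[ 1.8 -1.6]
 [-0.6  0.1]
 [-0.5  0.5]
 [-0.3  0.9]
 [-0.5  0. ]
 [-0.2  0.1]
 [-0.   0.1]]
0 [13.11641022 18.53864116] 23.14782589606972
15 [8.39483929 5.98810738] 10.463679056012644
30 [ 3.67545869 -6.53187058] 4.39123906999359
40 [  0.53043416 -14.86086368] 4.390734715487216
fence near top in [247.6 150.4] s13 px [188. 202.]
fence far top in [282.3 146.8] s13 px [361. 184.]
beam near-left top [258.7 180.2] s13 px [244. 351.]
beam far right top [305.2 174.7] s13 px [476. 323.]
rail end near -80 [271.9 209.3] s13 px [309. 496.]
knob top [242.5 160.3] s13 px [163. 252.]
screw top [282.  161.9] s13 px [360. 259.]
```

{"api": "drive_tool", "payload": {
  "steps": [
    {"slide":[-0.0065,0,0.0005],"dr":[0,0,0],"fingers":0.05},
    {"slide":[-0.0065,0.015,0.0005],"dr":[0,0,0],"fingers":0.05},
    {"slide":[-0.0065,0.03,0.0005],"dr":[0,0,0],"fingers":0.05},
    {"slide":[-0.0065,0.03,0.0005],"dr":[0,0,0],"fingers":0.05}
  ]
}}

```text
t: 10.98
eef_pos: [607.4, 95.9, 84.9]
tcp_rot: [-1.572, 0.0, -1.573]
ft_force: [-0.4, -0.4, -0.1]
opening: 0.523
```

```bash
python3 - <<'E'
from h import *
to(606,94,80,-1.57)
b=optics.read_camera('side')
crop(b,240,110,90,90,8,'s15')
E
```

```text
t 10.98 slide [0.0019, 0.0049, -0.0014] dry -0.003 at [607.4  95.9  84.9] [-1.572  0.    -1.573] F [-0.4 -0.4 -0.1] op 0.52
```

View pics/s15.png

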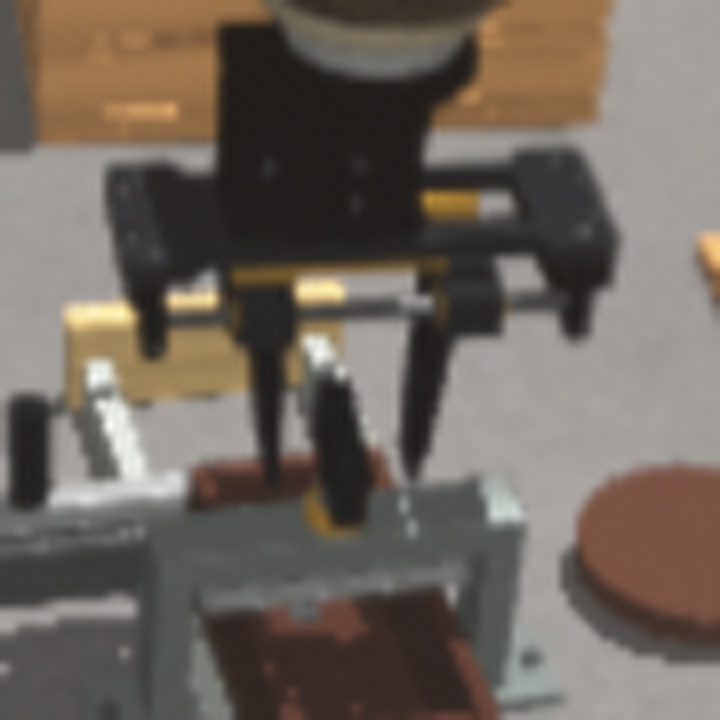

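{"api": "drive_tool", "payload": {
  "steps": [
    {"slide":[0,0.005,0],"dr":[0,0,0],"fingers":0.05},
    {"slide":[0,0.005,0],"dr":[0,0,0],"fingers":0.005},
    {"slide":[0,0.005,0],"dr":[0,0,0],"fingers":0.005},
    {"slide":[0,0.005,0],"dr":[0,0,0],"fingers":0.005},
    {"slide":[0,0.005,0],"dr":[0,0,0],"fingers":0.005}
  ]
}}

```text
t: 11.45
eef_pos: [607.9, 96.0, 81.1]
tcp_rot: [-1.57, 0.0, -1.573]
ft_force: [0.4, 0.4, -0.4]
opening: 0.302
```

{"api": "drive_tool", "payload": {
  "steps": [
    {"slide":[0,0,0],"dr":[0,0,0],"fingers":0.005},
    {"slide":[0,0,0],"dr":[0,0,0],"fingers":0.005},
    {"slide":[0,0,0],"dr":[0,0,0],"fingers":0.005}
  ]
}}

```text
t: 11.7
eef_pos: [607.7, 96.0, 80.7]
tcp_rot: [-1.571, 0.0, -1.573]
ft_force: [-0.9, 0.1, 2.0]
opening: 0.147
```

```bash
python3 - <<'E'
from h import *
to(606,94,80,-1.57); print(env.state()['moment'],env.state()['joints'])
b=optics.read_camera('side')
crop(b,240,110,90,90,8,'s16')
E
```

```text
t 11.7 slide [0.002, 0.0007, -0.0017] dry -0.0029 at [607.7  96.   80.7] [-1.571  0.    -1.573] F [-0.9  0.1  2. ] op 0.15
[-0.09081659  0.14273511 -0.02157989] [4.93186115e-02 5.85310462e-01 1.68239085e+00 7.10074541e-05
 8.73771968e-01 5.13503082e-02]
```

View pics/s16.png

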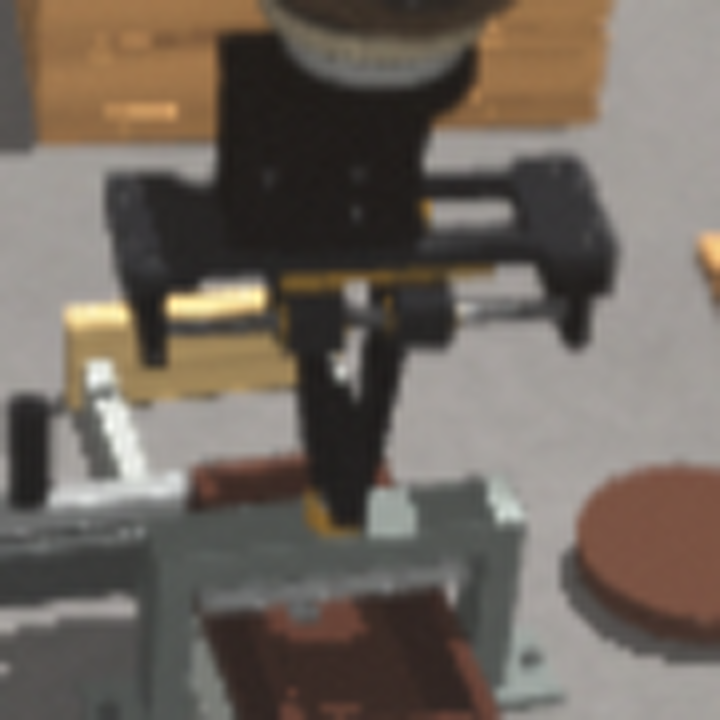

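{"api": "drive_tool", "payload": {
  "steps": [
    {"slide":[0,0,0],"dr":[0,0.08,0],"fingers":0.005},
    {"slide":[0,0,0],"dr":[0,0.16,0],"fingers":0.005},
    {"slide":[0,0,0],"dr":[0,0.24,0],"fingers":0.005},
    {"slide":[0,0,0],"dr":[0,0.32,0],"fingers":0.005},
    {"slide":[0,0,0],"dr":[0,0.4,0],"fingers":0.005}
  ]
}}

```text
t: 12.17
eef_pos: [607.7, 96.0, 80.7]
tcp_rot: [-1.571, -0.0, -1.977]
ft_force: [-0.8, 0.2, 1.1]
opening: 0.143
```

```bash
python3 - <<'E'
from h import *
to(606,94,80,-1.57); print(env.state()['moment'])
E
```

```text
t 12.17 slide [0.0025, 0.0007, -0.0007] dry -0.4066 at [607.7  96.   80.7] [-1.571 -0.    -1.977] F [-0.8  0.2  1.1] op 0.14
[-0.14755811  0.23984795  0.05391857]
```

{"api": "drive_tool", "payload": {
  "steps": [
    {"slide":[0,0,0],"dr":[0,0.09,0],"fingers":0.005},
    {"slide":[0,0,0],"dr":[0,0.18,0],"fingers":0.005},
    {"slide":[0,0,0],"dr":[0,0.27,0],"fingers":0.005},
    {"slide":[0,0,0],"dr":[0,0.33,0],"fingers":0.005}
  ]
}}

```text
t: 12.5
eef_pos: [607.6, 96.0, 80.7]
tcp_rot: [-1.571, -0.0, -2.307]
ft_force: [-1.1, -0.4, 2.3]
opening: 0.145
```

```bash
python3 - <<'E'
from h import *
to(606,94,80,-1.57); print(env.state()['moment'])
E
```

```text
t 12.5 slide [0.0026, 0.0007, 0.0001] dry -0.7374 at [607.6  96.   80.7] [-1.571 -0.    -2.307] F [-1.1 -0.4  2.3] op 0.14
[-0.11269835  0.38001241  0.09424994]
```

{"api": "drive_tool", "payload": {
  "steps": [
    {"slide":[0,0,0],"dr":[0,0.05,0],"fingers":0.005},
    {"slide":[0,0,0],"dr":[0,0.08,0],"fingers":0.005}
  ]
}}

```text
t: 12.67
eef_pos: [607.6, 96.0, 80.7]
tcp_rot: [-1.571, -0.0, -2.385]
ft_force: [-2.6, -0.3, 1.6]
opening: 0.147
```

```bash
python3 - <<'E'
from h import *
to(606,94,80,-1.57); print(env.state()['moment'])
E
```

```text
t 12.67 slide [0.0025, 0.0007, 0.0003] dry -0.8154 at [607.6  96.   80.7] [-1.571 -0.    -2.385] F [-2.6 -0.3  1.6] op 0.15
[-0.1200885   0.32896991  0.09491264]
```

{"api": "drive_tool", "payload": {
  "steps": [
    {"slide":[0,0,0],"dr":[0,0.05,0],"fingers":0.005},
    {"slide":[0,0,0],"dr":[0,0.08,0],"fingers":0.005}
  ]
}}

```text
t: 12.83
eef_pos: [607.6, 96.0, 80.7]
tcp_rot: [-1.571, -0.0, -2.465]
ft_force: [-2.1, -0.5, 3.3]
opening: 0.146
```

```bash
python3 - <<'E'
from h import *
to(606,94,80,-1.57); print(env.state()['moment'])
E
```

```text
t 12.83 slide [0.0025, 0.0007, 0.0006] dry -0.8952 at [607.6  96.   80.7] [-1.571 -0.    -2.465] F [-2.1 -0.5  3.3] op 0.15
[-0.06330747  0.38561257  0.1167116 ]
```

{"api": "drive_tool", "payload": {
  "steps": [
    {"slide":[0,0,0],"dr":[0,0.05,0],"fingers":0.005},
    {"slide":[0,0,0],"dr":[0,0.08,0],"fingers":0.005}
  ]
}}

```text
t: 13.0
eef_pos: [607.7, 96.1, 80.8]
tcp_rot: [-1.571, 0.0, -2.544]
ft_force: [-0.8, 0.6, 1.2]
opening: 0.151
```

```bash
python3 - <<'E'
from h import *
to(606,94,80,-1.57); print(env.state()['moment'])
E
```

```text
t 13.0 slide [0.0026, 0.0008, 0.0008] dry -0.9741 at [607.7  96.1  80.8] [-1.571  0.    -2.544] F [-0.8  0.6  1.2] op 0.15
[0.17057265 0.31266496 0.83268517]
```

{"api": "drive_tool", "payload": {
  "steps": [
    {"slide":[0,0,0],"dr":[0,0.04,0],"fingers":0.005},
    {"slide":[0,0,0],"dr":[0,0.06,0],"fingers":0.005}
  ]
}}

```text
t: 13.17
eef_pos: [607.8, 96.1, 80.8]
tcp_rot: [-1.57, 0.0, -2.603]
ft_force: [1.4, 3.5, 3.1]
opening: 0.159
```

```bash
python3 - <<'E'
from h import *
to(606,94,80,-1.57); print(env.state()['moment'])
E
```

```text
t 13.17 slide [0.0026, 0.0008, 0.0009] dry -1.0332 at [607.8  96.1  80.8] [-1.57   0.    -2.603] F [1.4 3.5 3.1] op 0.16
[ 0.58723138 -0.16627528  0.83659152]
```

{"api": "drive_tool", "payload": {
  "steps": [
    {"slide":[0,0,0],"dr":[0,0.04,0],"fingers":0.005},
    {"slide":[0,0,0],"dr":[0,0.06,0],"fingers":0.005}
  ]
}}

```text
t: 13.33
eef_pos: [607.6, 96.0, 80.8]
tcp_rot: [-1.57, -0.0, -2.663]
ft_force: [-3.1, -1.1, 6.1]
opening: 0.172
```

```bash
python3 - <<'E'
from h import *
to(606,94,80,-1.57); print(env.state()['moment'])
b=optics.read_camera('side')
crop(b,240,110,90,90,8,'s17')
E
```

```text
t 13.33 slide [0.0023, 0.0008, 0.001] dry -1.093 at [607.6  96.   80.8] [-1.57  -0.    -2.663] F [-3.1 -1.1  6.1] op 0.17
[-0.33422649  0.76473211  0.90899363]
```

View pics/s17.png

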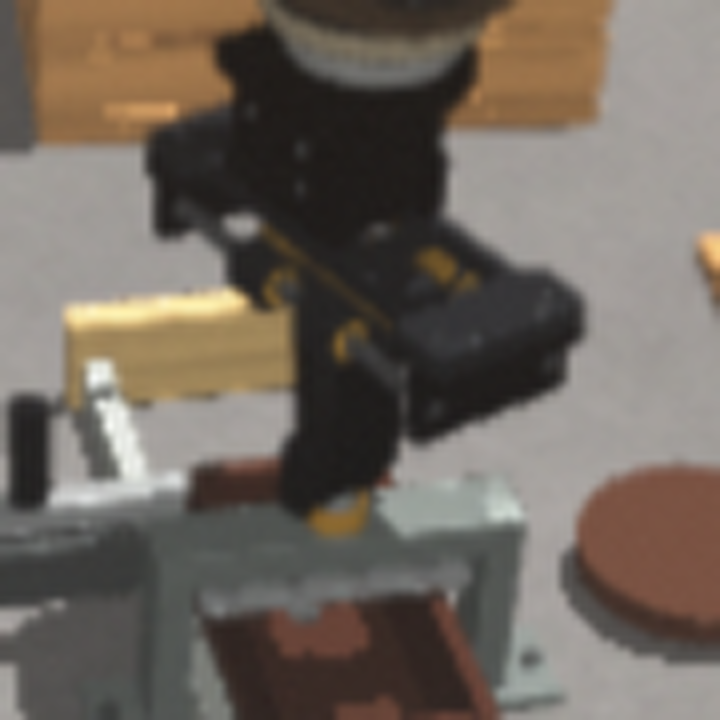

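{"api": "drive_tool", "payload": {
  "steps": [
    {"slide":[0,0,0],"dr":[0,-0.06,0],"fingers":0.005},
    {"slide":[0,0,0],"dr":[0,-0.12,0],"fingers":0.005},
    {"slide":[0,0,0],"dr":[0,-0.17,0],"fingers":0.005},
    {"slide":[0,0,0],"dr":[0,-0.17,0],"fingers":0.005}
  ]
}}

```text
t: 13.72
eef_pos: [608.0, 96.3, 80.7]
tcp_rot: [-1.571, 0.001, -2.491]
ft_force: [0.6, 2.1, 3.3]
opening: 0.142
```

```bash
python3 - <<'E'
from h import *
to(606,94,80,-1.57); print(env.state()['moment'], env.state()['opening'])
E
```

```text
t 13.72 slide [0.003, 0.0007, 0.0006] dry -0.921 at [608.   96.3  80.7] [-1.571e+00  1.000e-03 -2.491e+00] F [0.6 2.1 3.3] op 0.14
[0.55817385 0.006101   0.0314819 ] 0.1421679959619808
```

{"api": "drive_tool", "payload": {
  "steps": [
    {"slide":[0,0,0],"dr":[0,-0.1,0],"fingers":0.005},
    {"slide":[0,0,0],"dr":[0,-0.2,0],"fingers":0.005},
    {"slide":[0,0,0],"dr":[0,-0.3,0],"fingers":0.005},
    {"slide":[0,0,0],"dr":[0,-0.4,0],"fingers":0.005},
    {"slide":[0,0,0],"dr":[0,-0.5,0],"fingers":0.005}
  ]
}}

```text
t: 14.13
eef_pos: [607.9, 96.4, 80.7]
tcp_rot: [-1.571, 0.001, -1.991]
ft_force: [-0.5, 3.7, 3.2]
opening: 0.147
```

{"api": "drive_tool", "payload": {
  "steps": [
    {"slide":[0,0,0],"dr":[0,-0.1,0],"fingers":0.005},
    {"slide":[0,0,0],"dr":[0,-0.2,0],"fingers":0.005},
    {"slide":[0,0,0],"dr":[0,-0.3,0],"fingers":0.005},
    {"slide":[0,0,0],"dr":[0,-0.4,0],"fingers":0.005},
    {"slide":[0,0,0],"dr":[0,-0.5,0],"fingers":0.005}
  ]
}}

```text
t: 14.55
eef_pos: [607.7, 96.4, 80.7]
tcp_rot: [-1.571, 0.001, -1.491]
ft_force: [-0.1, 2.7, 3.1]
opening: 0.147
```

{"api": "drive_tool", "payload": {
  "steps": [
    {"slide":[0,0,0],"dr":[0,-0.1,0],"fingers":0.005},
    {"slide":[0,0,0],"dr":[0,-0.2,0],"fingers":0.005},
    {"slide":[0,0,0],"dr":[0,-0.3,0],"fingers":0.005},
    {"slide":[0,0,0],"dr":[0,-0.4,0],"fingers":0.005},
    {"slide":[0,0,0],"dr":[0,-0.5,0],"fingers":0.005}
  ]
}}

```text
t: 14.97
eef_pos: [607.6, 96.4, 80.7]
tcp_rot: [-1.571, 0.001, -0.99]
ft_force: [-1.4, 4.0, 4.9]
opening: 0.145
```

```bash
python3 - <<'E'
from h import *
to(606,94,80,-0.92); print(env.state()['moment'], env.state()['opening'])
E
```

```text
t 14.97 slide [0.0012, 0.0007, -0.0026] dry -0.0704 at [607.6  96.4  80.7] [-1.571e+00  1.000e-03 -9.900e-01] F [-1.4  4.   4.9] op 0.14
[ 0.61806628  0.39496212 -0.1278604 ] 0.14475617597031606
```

{"api": "drive_tool", "payload": {
  "steps": [
    {"slide":[0,0,0],"dr":[0,-0.07,0],"fingers":0.005},
    {"slide":[0,0,0],"dr":[0,-0.07,0],"fingers":0.05},
    {"slide":[0,0,0],"dr":[0,-0.07,0],"fingers":0.05},
    {"slide":[0,0,0],"dr":[0,-0.07,0],"fingers":0.05},
    {"slide":[0,0,0],"dr":[0,-0.07,0],"fingers":0.05}
  ]
}}

```text
t: 15.38
eef_pos: [607.7, 95.8, 80.4]
tcp_rot: [-1.571, 0.0, -0.925]
ft_force: [-0.3, -0.2, -1.0]
opening: 0.368
```

{"api": "drive_tool", "payload": {
  "steps": [
    {"slide":[0,-0.03,0],"dr":[0,0,0],"fingers":0.05},
    {"slide":[0,-0.06,0],"dr":[0,0,0],"fingers":0.05},
    {"slide":[0,-0.09,0],"dr":[0,0,0],"fingers":0.05},
    {"slide":[0,-0.09,0],"dr":[0,0,0],"fingers":0.05}
  ]
}}

```text
t: 15.72
eef_pos: [610.0, 96.1, 176.1]
tcp_rot: [-1.564, -0.005, -0.924]
ft_force: [-0.3, 1.1, 0.5]
opening: 0.523
```

```bash
python3 - <<'E'
from h import *
to(606,94,80,-0.92)
b=optics.read_camera('side')
crop(b,220,110,120,120,6,'s18')
E
```

```text
t 15.72 slide [-0.0007, 0.0961, -0.0044] dry -0.0043 at [610.   96.1 176.1] [-1.564 -0.005 -0.924] F [-0.3  1.1  0.5] op 0.52
```

View pics/s18.png

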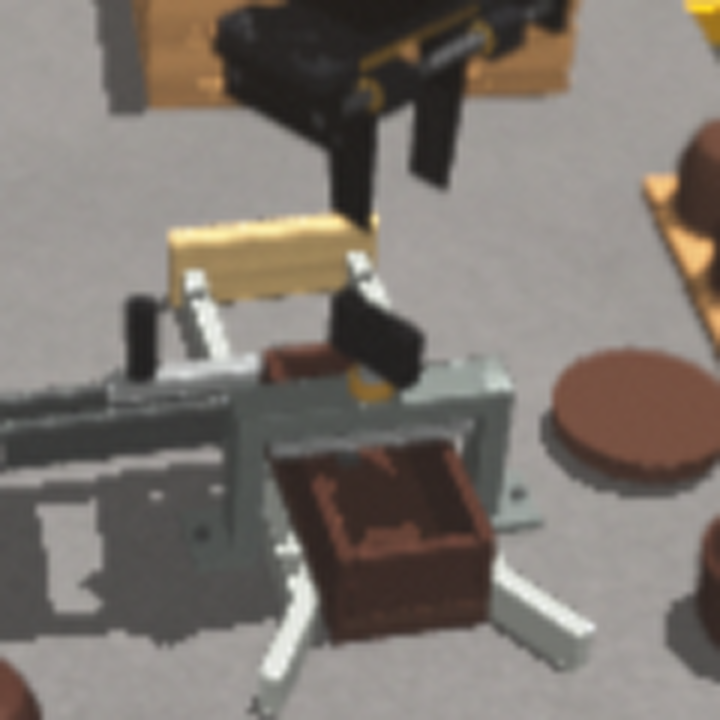

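```bash
python3 - <<'E'
from h import *
to(493,181,120,-1.475)
E
```

```text
t 15.77 slide [-0.1377, 0.0534, -0.0414] dry 0.5507 at [609.   96.  173.4] [-1.566 -0.003 -0.924] F [ 0.1 -0.1 -1. ] op 0.53
```

{"api": "drive_tool", "payload": {
  "steps": [
    {"slide":[-0.138,0,-0.041],"dr":[0,0.551,0],"fingers":0.05},
    {"slide":[-0.138,0,-0.041],"dr":[0,0.551,0],"fingers":0.05},
    {"slide":[-0.138,0,-0.041],"dr":[0,0.551,0],"fingers":0.05},
    {"slide":[-0.138,0.025,-0.041],"dr":[0,0.551,0],"fingers":0.05},
    {"slide":[-0.138,0.053,-0.041],"dr":[0,0.551,0],"fingers":0.05}
  ]
}}

```text
t: 16.18
eef_pos: [489.0, 183.3, 117.8]
tcp_rot: [-1.569, 0.001, -1.48]
ft_force: [1.2, 0.4, -0.3]
opening: 0.526
```

{"api": "drive_tool", "payload": {
  "steps": [
    {"slide":[0,0,0],"dr":[0,0,0],"fingers":0.05}
  ]
}}

```text
t: 16.27
eef_pos: [488.5, 181.3, 113.5]
tcp_rot: [-1.578, -0.001, -1.475]
ft_force: [0.5, 0.9, 0.1]
opening: 0.523
```

```bash
python3 - <<'E'
from h import *
to(493,181,21,-1.475)
b=optics.read_camera('side')
crop(b,190,90,130,120,6,'s19')
E
```

```text
t 16.27 slide [0.0008, 0.0925, 0.0045] dry -0.0005 at [488.5 181.3 113.5] [-1.578e+00 -1.000e-03 -1.475e+00] F [0.5 0.9 0.1] op 0.52
```

View pics/s19.png

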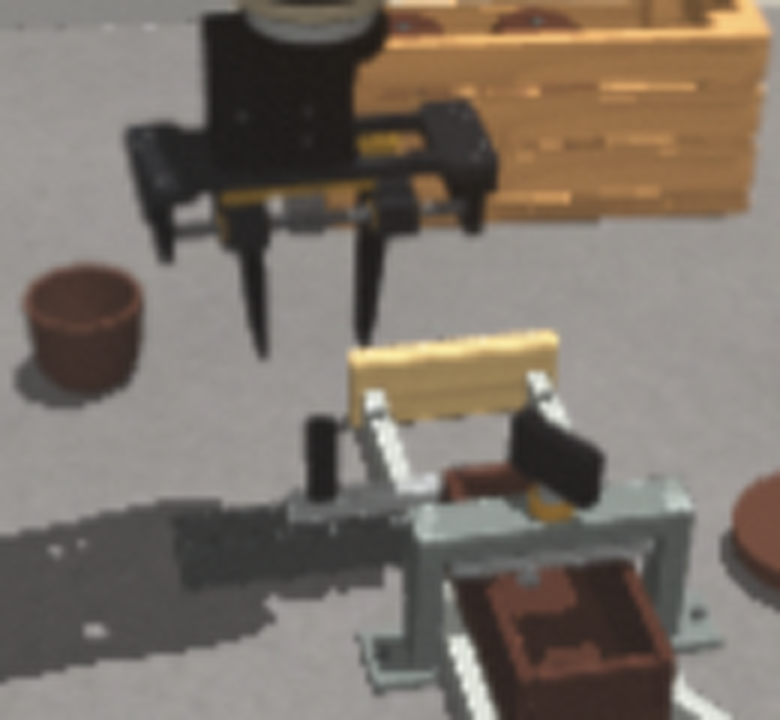

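{"api": "drive_tool", "payload": {
  "steps": [
    {"slide":[0,0.03,0.004],"dr":[0,0,0],"fingers":0.05},
    {"slide":[0,0.06,0.004],"dr":[0,0,0],"fingers":0.05},
    {"slide":[0,0.092,0.004],"dr":[0,0,0],"fingers":0.05},
    {"slide":[0,0.092,0.004],"dr":[0,0,0],"fingers":0.05}
  ]
}}

```text
t: 16.65
eef_pos: [494.3, 180.6, 21.9]
tcp_rot: [-1.577, -0.001, -1.473]
ft_force: [-1.4, -0.9, -0.8]
opening: 0.527
```

```bash
python3 - <<'E'
from h import *
to(493,181,21,-1.475)
b=optics.read_camera('side')
crop(b,190,90,130,120,6,'s20')
E
```

```text
t 16.65 slide [-0.0005, 0.0009, -0.0013] dry 0.002 at [494.3 180.6  21.9] [-1.577e+00 -1.000e-03 -1.473e+00] F [-1.4 -0.9 -0.8] op 0.53
```

View pics/s20.png

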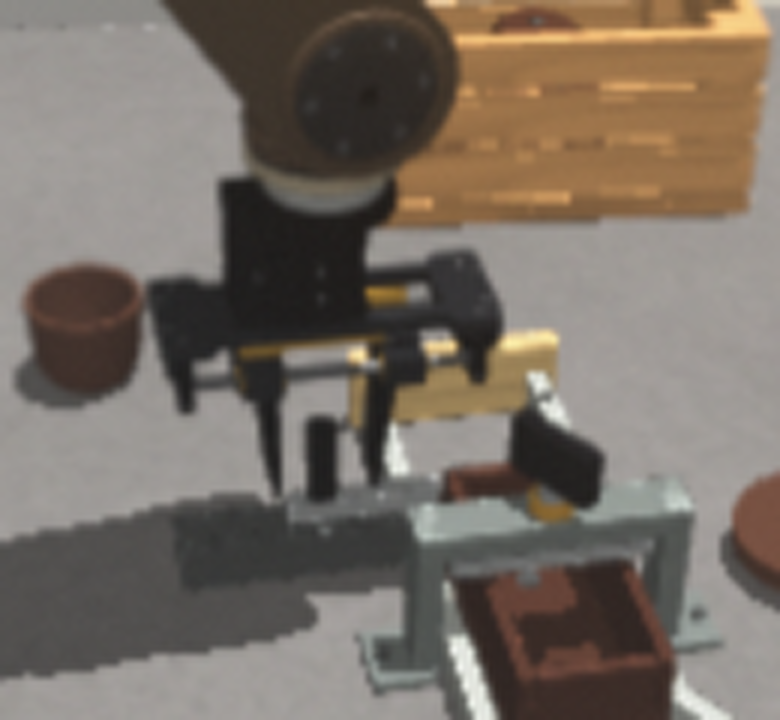

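{"api": "drive_tool", "payload": {
  "steps": [
    {"slide":[0,0,-0.001],"dr":[0,0,0],"fingers":0.01},
    {"slide":[0,0,-0.001],"dr":[0,0,0],"fingers":0.01},
    {"slide":[0,0,-0.001],"dr":[0,0,0],"fingers":0.01},
    {"slide":[0,0,-0.001],"dr":[0,0,0],"fingers":0.01},
    {"slide":[0,0,-0.001],"dr":[0,0,0],"fingers":0.01}
  ]
}}

```text
t: 17.12
eef_pos: [495.2, 181.7, 26.6]
tcp_rot: [-1.569, 0.0, -1.474]
ft_force: [0.3, -0.6, 0.5]
opening: 0.235
```

{"api": "drive_tool", "payload": {
  "steps": [
    {"slide":[0,0,0],"dr":[0,0,0],"fingers":0.01},
    {"slide":[0,0,0],"dr":[0,0,0],"fingers":0.01},
    {"slide":[0,0,-0.005],"dr":[0,0,0],"fingers":0.01},
    {"slide":[0,0,-0.012],"dr":[0,0,0],"fingers":0.01}
  ]
}}

```text
t: 17.45
eef_pos: [483.9, 180.6, 26.3]
tcp_rot: [-1.568, 0.0, -1.474]
ft_force: [2.9, -0.6, 8.6]
opening: 0.184
```

```bash
python3 - <<'E'
from h import *
to(433,175,21,-1.475)
E
```

```text
t 17.45 slide [0.0006, 0.0053, -0.0512] dry 0.0013 at [483.9 180.6  26.3] [-1.568  0.    -1.474] F [ 2.9 -0.6  8.6] op 0.18
```

{"api": "drive_tool", "payload": {
  "steps": [
    {"slide":[0,0,-0.01],"dr":[0,0,0],"fingers":0.01},
    {"slide":[0,0,-0.02],"dr":[0,0,0],"fingers":0.01},
    {"slide":[0,0,-0.03],"dr":[0,0,0],"fingers":0.01},
    {"slide":[0,0,-0.04],"dr":[0,0,0],"fingers":0.01},
    {"slide":[0,0,-0.045],"dr":[0,0,0],"fingers":0.01}
  ]
}}

```text
t: 17.87
eef_pos: [437.4, 176.1, 26.3]
tcp_rot: [-1.569, 0.0, -1.474]
ft_force: [2.3, -0.3, 6.1]
opening: 0.184
```

{"api": "drive_tool", "payload": {
  "steps": [
    {"slide":[0,0,-0.002],"dr":[0,0,0],"fingers":0.01},
    {"slide":[0,0,-0.004],"dr":[0,0,0],"fingers":0.01}
  ]
}}

```text
t: 18.03
eef_pos: [434.4, 175.8, 26.3]
tcp_rot: [-1.568, 0.0, -1.473]
ft_force: [12.5, -1.5, 3.0]
opening: 0.182
```

{"api": "drive_tool", "payload": {
  "steps": [
    {"slide":[0,0,0.001],"dr":[0,0,0],"fingers":0.04},
    {"slide":[0,0,0.001],"dr":[0,0,0],"fingers":0.04},
    {"slide":[0,0,0.001],"dr":[0,0,0],"fingers":0.04},
    {"slide":[0,0,0.001],"dr":[0,0,0],"fingers":0.04},
    {"slide":[0,-0.03,0.001],"dr":[0,0,0],"fingers":0.04}
  ]
}}

```text
t: 18.45
eef_pos: [432.7, 175.1, 52.3]
tcp_rot: [-1.578, -0.001, -1.474]
ft_force: [-0.7, 0.9, -0.7]
opening: 0.412
```

{"api": "drive_tool", "payload": {
  "steps": [
    {"slide":[0,-0.03,0],"dr":[0,0,0],"fingers":0.02},
    {"slide":[0,-0.06,0],"dr":[0,0,0],"fingers":0.02},
    {"slide":[0,-0.06,0],"dr":[0,0,0],"fingers":0.02},
    {"slide":[0,-0.06,0],"dr":[0,0,0],"fingers":0.02}
  ]
}}

```text
t: 18.78
eef_pos: [435.4, 175.9, 116.5]
tcp_rot: [-1.568, 0.0, -1.474]
ft_force: [0.3, -0.7, -0.8]
opening: 0.227
```

```bash
python3 - <<'E'
from h import *
to(600,163,120,-1.475)
b=optics.read_camera('side');a=optics.read_camera('top')
crop(b,190,90,130,120,6,'s21');crop(a,130,80,200,150,4,'t21')
E
```

```text
t 18.78 slide [0.0288, -0.0035, 0.1626] dry 0.0012 at [435.4 175.9 116.5] [-1.568  0.    -1.474] F [ 0.3 -0.7 -0.8] op 0.23
```

View pics/s21.png

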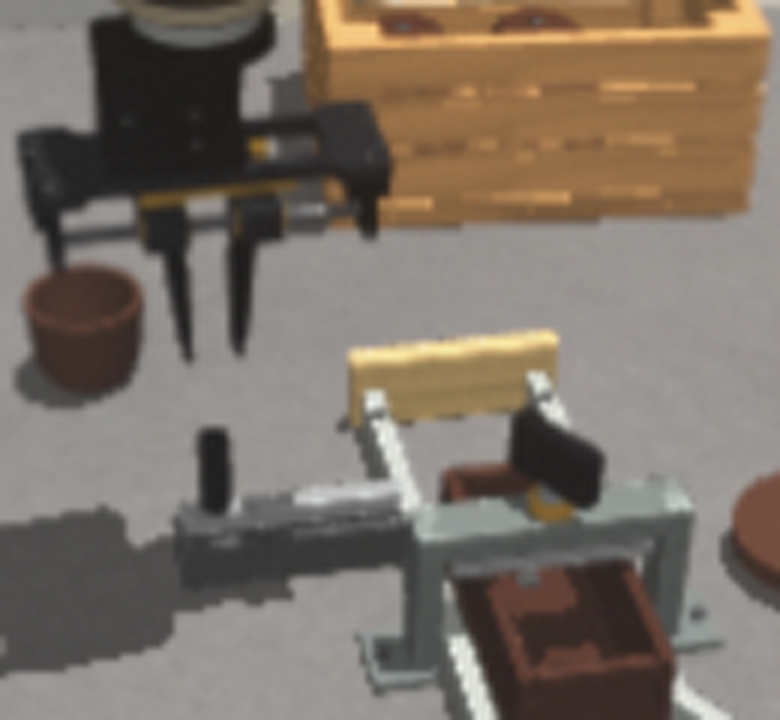

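View pics/t21.png

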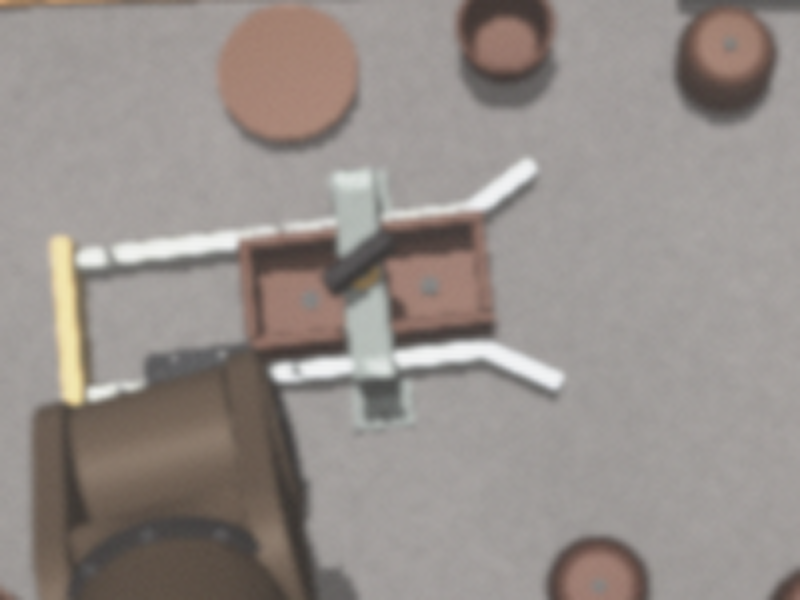

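```bash
python3 - <<'E'
from h import *
tc=lambda q:(130+q[0]/4,80+q[1]/4)
for q in [(241,242),(253,356),(484,214),(494,330)]: print(onz('top',tc(q),60).round(1))
to(600.4,163,115,-1.475)
E
```

```text
[638.6 184.5  60. ]
[554.5 175.9  60. ]
[654.8   7.9  60. ]
[569.3   2.5  60. ]
t 18.88 slide [0.0286, -0.0002, 0.164] dry 0.0012 at [434.4 175.6 114.8] [-1.572 -0.    -1.474] F [ 1.  -0.5  0.1] op 0.21
```

{"api": "drive_tool", "payload": {
  "steps": [
    {"slide":[0.03,0,0.164],"dr":[0,0,0],"fingers":0.02},
    {"slide":[0.03,0,0.164],"dr":[0,0,0],"fingers":0.02},
    {"slide":[0.03,0,0.164],"dr":[0,0,0],"fingers":0.02},
    {"slide":[0.03,0,0.164],"dr":[0,0,0],"fingers":0.02},
    {"slide":[0.03,0,0.164],"dr":[0,0,0],"fingers":0.02}
  ]
}}

```text
t: 19.3
eef_pos: [606.6, 160.6, 113.1]
tcp_rot: [-1.57, -0.0, -1.476]
ft_force: [-1.1, 0.1, -0.6]
opening: 0.212
```

{"api": "drive_tool", "payload": {
  "steps": [
    {"slide":[0,0.01,0],"dr":[0,0,0],"fingers":0.02},
    {"slide":[0,0.02,0],"dr":[0,0,0],"fingers":0.02},
    {"slide":[0,0.02,0],"dr":[0,0,0],"fingers":0.02}
  ]
}}

```text
t: 19.55
eef_pos: [598.5, 161.7, 92.1]
tcp_rot: [-1.576, -0.0, -1.473]
ft_force: [-0.4, 1.1, -0.2]
opening: 0.205
```

```bash
python3 - <<'E'
from h import *
to(600.5,161.5,0,-1.475)
b=optics.read_camera('side')
crop(b,230,90,110,110,6.5,'s22')
E
```

```text
t 19.55 slide [0.0003, 0.0921, 0.002] dry 0.0015 at [598.5 161.7  92.1] [-1.576 -0.    -1.473] F [-0.4  1.1 -0.2] op 0.21
```

View pics/s22.png

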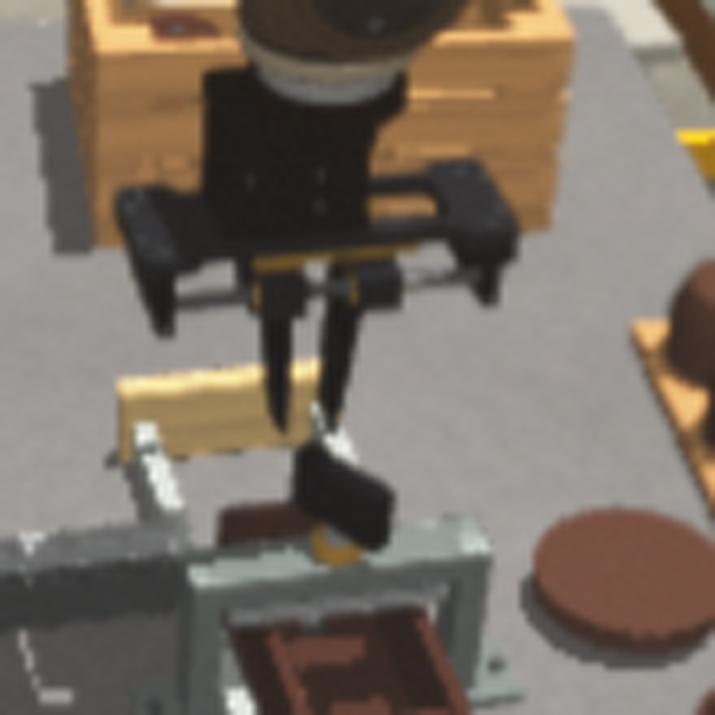

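{"api": "drive_tool", "payload": {
  "steps": [
    {"slide":[0,0.02,0],"dr":[0,0,0],"fingers":0.02},
    {"slide":[0,0.04,0],"dr":[0,0,0],"fingers":0.02},
    {"slide":[0,0.055,0],"dr":[0,0,0],"fingers":0.02},
    {"slide":[0,0.06,0],"dr":[0,0,0],"fingers":0.02}
  ]
}}

```text
t: 19.93
eef_pos: [599.4, 161.9, 33.8]
tcp_rot: [-1.574, -0.0, -1.473]
ft_force: [-0.1, -0.5, -0.6]
opening: 0.21
```

{"api": "drive_tool", "payload": {
  "steps": [
    {"slide":[0,0.01,0],"dr":[0,0,0],"fingers":0.02},
    {"slide":[0,0.02,0],"dr":[0,0,0],"fingers":0.02}
  ]
}}

```text
t: 20.1
eef_pos: [601.3, 162.1, 15.8]
tcp_rot: [-1.569, 0.0, -1.473]
ft_force: [-0.5, 0.1, -0.6]
opening: 0.212
```

```bash
python3 - <<'E'
from h import *
to(600.5,161.5,0,-1.475)
b=optics.read_camera('side')
crop(b,230,90,110,110,6.5,'s23')
E
```

```text
t 20.1 slide [0.0005, 0.0158, -0.0009] dry 0.0015 at [601.3 162.1  15.8] [-1.569  0.    -1.473] F [-0.5  0.1 -0.6] op 0.21
```

View pics/s23.png

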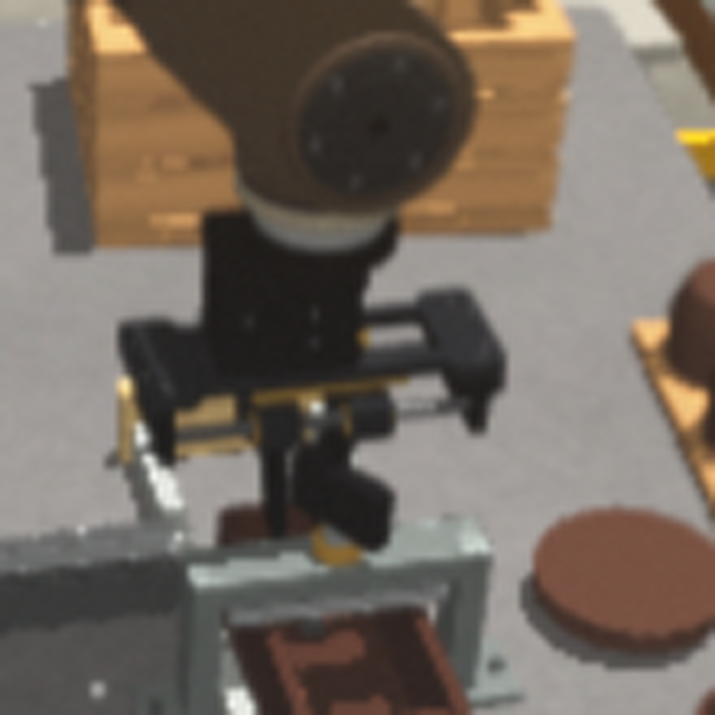

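{"api": "drive_tool", "payload": {
  "steps": [
    {"slide":[0,0.006,0],"dr":[0,0,0],"fingers":0.02},
    {"slide":[0,0.012,0],"dr":[0,0,0],"fingers":0.02},
    {"slide":[-0.004,0.014,0],"dr":[0,0,0],"fingers":0.02},
    {"slide":[-0.008,0.014,0],"dr":[0,0,0],"fingers":0.02}
  ]
}}

```text
t: 20.48
eef_pos: [600.2, 169.6, 1.2]
tcp_rot: [-1.571, -0.0, -1.474]
ft_force: [-0.6, -2.6, -2.0]
opening: 0.209
```

{"api": "drive_tool", "payload": {
  "steps": [
    {"slide":[-0.004,0,0],"dr":[0,0,0],"fingers":0.02},
    {"slide":[-0.008,0,0],"dr":[0,0,0],"fingers":0.02},
    {"slide":[-0.012,0,0],"dr":[0,0,0],"fingers":0.02},
    {"slide":[-0.016,0,0],"dr":[0,0,0],"fingers":0.02}
  ]
}}

```text
t: 20.82
eef_pos: [598.8, 186.1, 1.7]
tcp_rot: [-1.571, -0.0, -1.474]
ft_force: [0.2, -3.0, -1.8]
opening: 0.208
```

```bash
python3 - <<'E'
from h import *
to(585,290,0,-1.475)
b=optics.read_camera('side');a=optics.read_camera('top')
crop(b,230,90,110,110,6.5,'s24');crop(a,130,80,200,150,4,'t24')
E
```

```text
t 20.82 slide [-0.1047, 0.0017, -0.0036] dry 0.0014 at [598.8 186.1   1.7] [-1.571 -0.    -1.474] F [ 0.2 -3.  -1.8] op 0.21
```

View pics/s24.png

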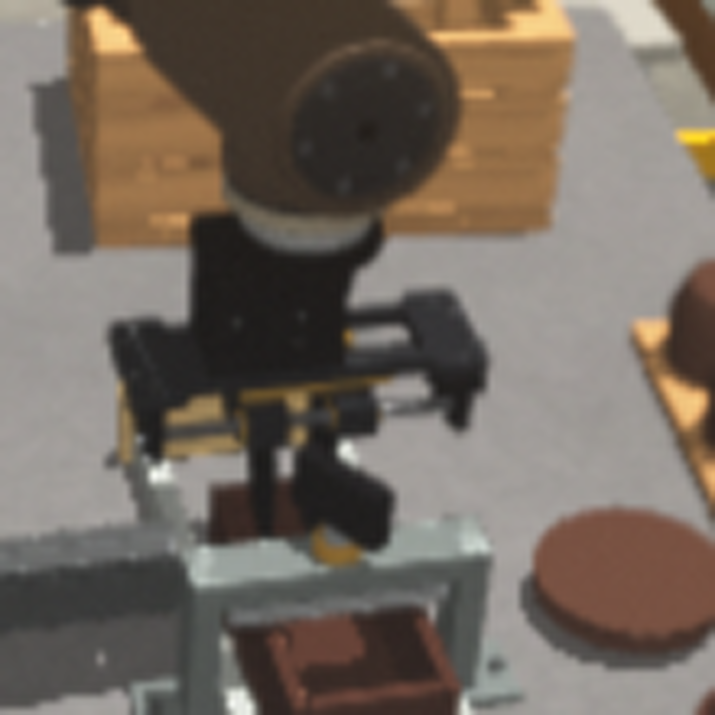

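View pics/t24.png

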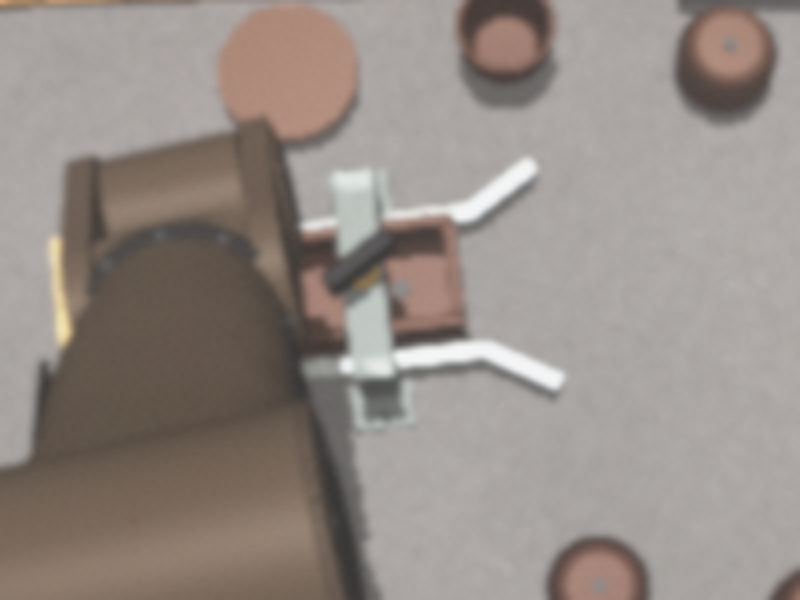

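{"api": "drive_tool", "payload": {
  "steps": [
    {"slide":[-0.006,0,0],"dr":[0,0,0],"fingers":0.02},
    {"slide":[-0.012,0,0],"dr":[0,0,0],"fingers":0.02},
    {"slide":[-0.018,0,0],"dr":[0,0,0],"fingers":0.02},
    {"slide":[-0.024,0,0],"dr":[0,0,0],"fingers":0.02},
    {"slide":[-0.03,0,0],"dr":[0,0,0],"fingers":0.02}
  ]
}}

```text
t: 21.33
eef_pos: [596.0, 216.1, 1.8]
tcp_rot: [-1.57, -0.0, -1.474]
ft_force: [-0.0, -4.6, 2.3]
opening: 0.213
```

{"api": "drive_tool", "payload": {
  "steps": [
    {"slide":[-0.006,0,0],"dr":[0,0,0],"fingers":0.02},
    {"slide":[-0.012,0,0],"dr":[0,0,0],"fingers":0.02},
    {"slide":[-0.018,0,0],"dr":[0,0,0],"fingers":0.02},
    {"slide":[-0.024,0,0],"dr":[0,0,0],"fingers":0.02},
    {"slide":[-0.03,0,0],"dr":[0,0,0],"fingers":0.02}
  ]
}}

```text
t: 21.75
eef_pos: [593.0, 246.0, 1.8]
tcp_rot: [-1.57, -0.0, -1.474]
ft_force: [0.6, -5.4, 1.8]
opening: 0.205
```

{"api": "drive_tool", "payload": {
  "steps": [
    {"slide":[-0.006,0,0],"dr":[0,0,0],"fingers":0.02},
    {"slide":[-0.012,0,0],"dr":[0,0,0],"fingers":0.02},
    {"slide":[-0.018,0,0],"dr":[0,0,0],"fingers":0.02},
    {"slide":[-0.024,0,0],"dr":[0,0,0],"fingers":0.02},
    {"slide":[-0.03,0,0],"dr":[0,0,0],"fingers":0.02}
  ]
}}

```text
t: 22.17
eef_pos: [590.1, 275.8, 1.8]
tcp_rot: [-1.571, -0.0, -1.474]
ft_force: [0.3, -6.6, 2.6]
opening: 0.205
```

{"api": "drive_tool", "payload": {
  "steps": [
    {"slide":[-0.004,0,0],"dr":[0,0,0],"fingers":0.02},
    {"slide":[-0.008,0,0],"dr":[0,0,0],"fingers":0.02}
  ]
}}

```text
t: 22.33
eef_pos: [589.3, 283.7, 1.8]
tcp_rot: [-1.57, -0.0, -1.473]
ft_force: [-0.4, -5.1, 2.7]
opening: 0.211
```

{"api": "drive_tool", "payload": {
  "steps": [
    {"slide":[-0.002,0,0],"dr":[0,0,0],"fingers":0.02},
    {"slide":[-0.004,0,0],"dr":[0,0,0],"fingers":0.02}
  ]
}}

```text
t: 22.5
eef_pos: [588.9, 287.5, 1.8]
tcp_rot: [-1.571, -0.0, -1.473]
ft_force: [-0.3, -6.2, 3.8]
opening: 0.211
```

{"api": "drive_tool", "payload": {
  "steps": [
    {"slide":[-0.002,0,0],"dr":[0,0,0],"fingers":0.02},
    {"slide":[-0.003,0,0],"dr":[0,0,0],"fingers":0.02}
  ]
}}

```text
t: 22.67
eef_pos: [588.7, 289.6, 1.8]
tcp_rot: [-1.571, -0.001, -1.473]
ft_force: [1.9, -16.5, 6.5]
opening: 0.209
```

{"api": "drive_tool", "payload": {
  "steps": [
    {"slide":[-0.002,0,0],"dr":[0,0,0],"fingers":0.02}
  ]
}}

```text
t: 22.75
eef_pos: [588.7, 289.7, 1.8]
tcp_rot: [-1.572, -0.004, -1.473]
ft_force: [4.1, -34.5, 8.8]
opening: 0.21
```

```bash
python3 - <<'E'
from h import *
to(585,290,0,-1.475)
b=optics.read_camera('side');a=optics.read_camera('top')
crop(b,230,90,110,110,6.5,'s25');crop(a,130,80,200,150,4,'t25')
E
```

```text
t 22.75 slide [-0.0007, 0.0018, -0.0036] dry 0.0023 at [588.7 289.7   1.8] [-1.572 -0.004 -1.473] F [  4.1 -34.5   8.8] op 0.21
```

View pics/s25.png

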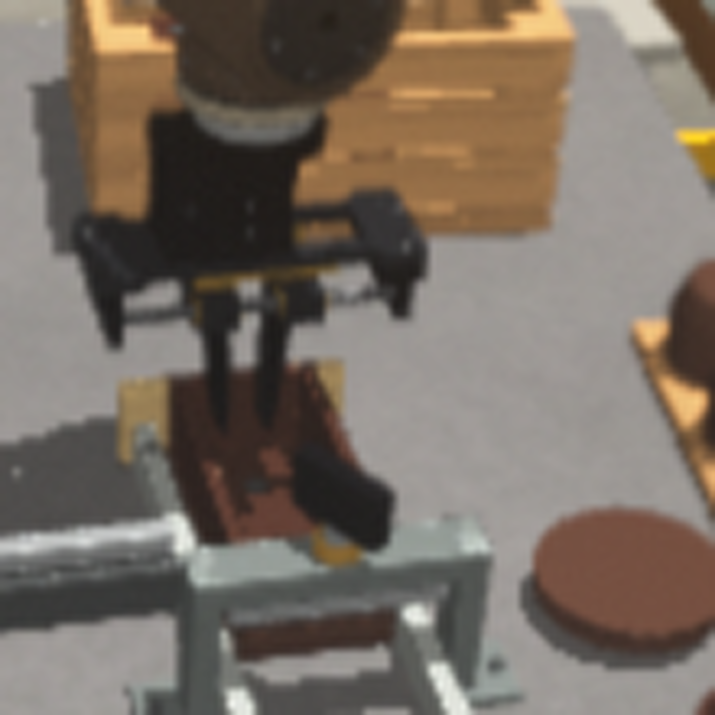

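View pics/t25.png

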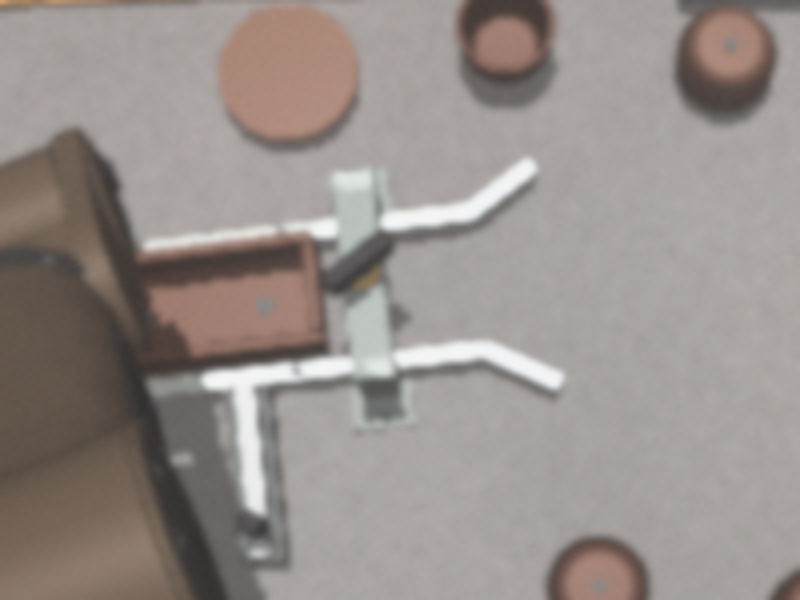

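{"api": "drive_tool", "payload": {
  "steps": [
    {"slide":[0.004,0,0],"dr":[0,0,0],"fingers":0.02},
    {"slide":[0.015,0,0],"dr":[0,0,0],"fingers":0.02},
    {"slide":[0.02,-0.02,0],"dr":[0,0,0],"fingers":0.02},
    {"slide":[0.02,-0.05,0],"dr":[0,0,0],"fingers":0.02},
    {"slide":[0.02,-0.09,0],"dr":[0,0,0],"fingers":0.02}
  ]
}}

```text
t: 23.27
eef_pos: [589.0, 271.6, 90.1]
tcp_rot: [-1.576, -0.0, -1.474]
ft_force: [0.2, 0.5, -0.0]
opening: 0.208
```

{"api": "drive_tool", "payload": {
  "steps": [
    {"slide":[0,-0.03,-0.03],"dr":[0,0,0],"fingers":0.02},
    {"slide":[0,-0.06,-0.07],"dr":[0,0,0],"fingers":0.02},
    {"slide":[-0.03,-0.08,-0.11],"dr":[0,0,0],"fingers":0.02},
    {"slide":[-0.06,-0.08,-0.15],"dr":[0,0,0],"fingers":0.02},
    {"slide":[-0.09,-0.08,-0.18],"dr":[0,0,0],"fingers":0.02}
  ]
}}

```text
t: 23.68
eef_pos: [423.2, 328.6, 171.9]
tcp_rot: [-1.569, 0.002, -1.475]
ft_force: [0.9, 0.6, -0.4]
opening: 0.209
```

{"api": "drive_tool", "payload": {
  "steps": [
    {"slide":[-0.03,0,0],"dr":[0,0,0],"fingers":0.02},
    {"slide":[-0.07,0,0],"dr":[0,0,0],"fingers":0.02},
    {"slide":[-0.11,0,0],"dr":[0,0,0],"fingers":0.02},
    {"slide":[-0.15,0,0],"dr":[0,0,0],"fingers":0.02},
    {"slide":[-0.15,0,0],"dr":[0,0,0],"fingers":0.02}
  ]
}}

```text
t: 24.1
eef_pos: [408.6, 483.3, 169.8]
tcp_rot: [-1.57, 0.002, -1.47]
ft_force: [0.0, -0.6, -0.4]
opening: 0.21
```

```bash
python3 - <<'E'
from h import *
to(585,290,0,-1.475)
b=optics.read_camera('side');a=optics.read_camera('top')
cv2.imwrite('pics/topf.png',a[:,:,::-1]);cv2.imwrite('pics/sidef.png',b[:,:,::-1])
crop(b,210,100,150,140,5,'s26');crop(a,130,80,200,150,4,'t26')
E
```

```text
t 24.1 slide [0.2101, 0.1698, 0.1561] dry 0.0049 at [408.6 483.3 169.8] [-1.57   0.002 -1.47 ] F [ 0.  -0.6 -0.4] op 0.21
```

View pics/s26.png

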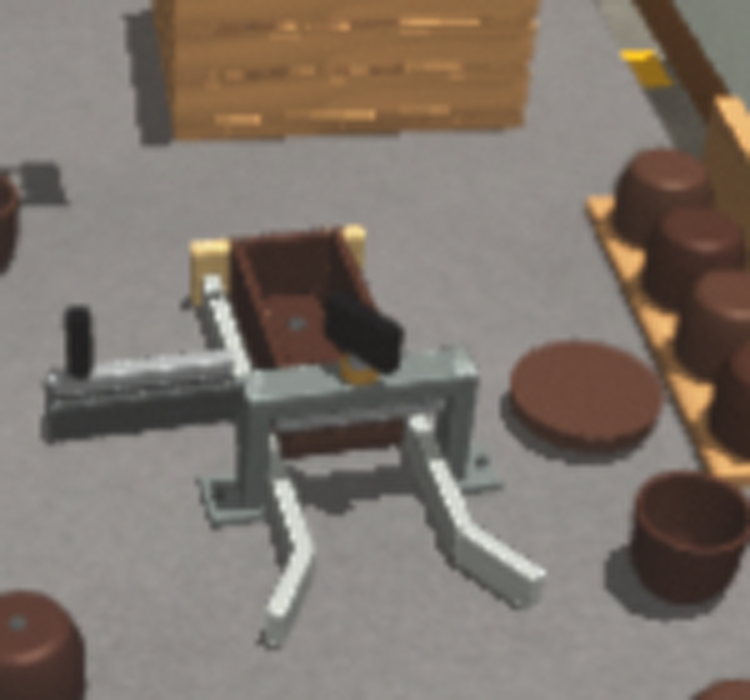

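View pics/t26.png

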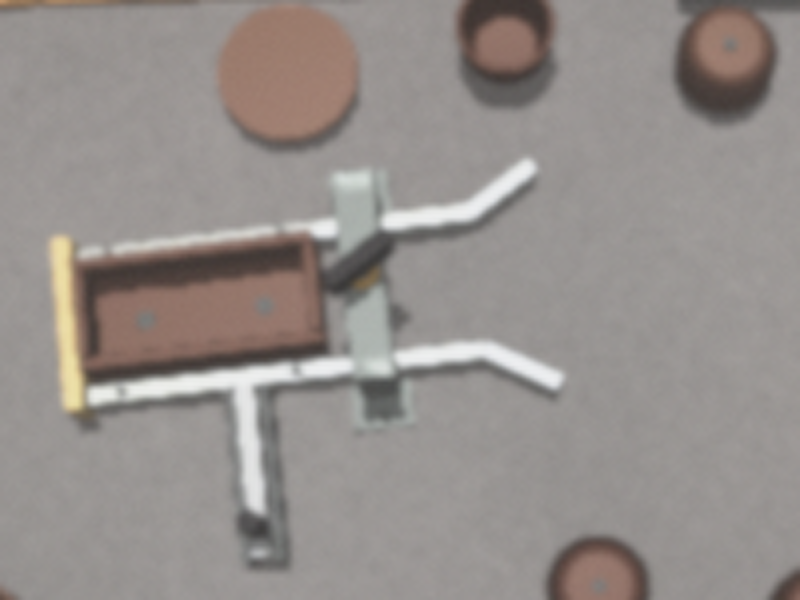

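```bash
python3 - <<'E'
from h import *
s=env.state();print(s['t'],abs(s['qvel']).max(),s['ft_force'])
a=cv2.imread('pics/top0.png');b=cv2.imread('pics/topf.png')
for n,(x,y) in dict(sauc=(202,98),b=(256,88),c=(311,94),d=(279,227),e=(335,234)).items():
    print(n,cv2.phaseCorrelate(np.float32(cv2.cvtColor(a[y-22:y+22,x-22:x+22],6)),np.float32(cv2.cvtColor(b[y-22:y+22,x-22:x+22],6))))
print(env.job_done())
E
```

```text
24.2 0.039597850731323554 [ 0.8657177  -0.87803364 -1.2453655 ]
sauc ((0.5239513671940976, 0.5359555505817717), 0.9961683728959825)
b ((0.5490177362409199, 0.48348855429050985), 1.008010091251797)
c ((0.46900120110793253, 0.4818177756808595), 0.9953815039881954)
d ((0.4589347409692337, 0.4832948891837887), 1.0164240983680441)
e ((0.4920322201125984, 0.49974853822517673), 1.0184981739962542)
the job is handed in; nothing more can be done
None
```

I carried out the whole sequence and handed the job in at about 24 s of the 72 s allowed. No verdict was reported.

- **Planter to the bolt:** I pushed it into the lane and under the portal until the push force rose to about 17 N against the closed bolt.
- **Screw:** I turned it clockwise about 0.92 rad, until the torque jumped from about 0.1 to 0.8 N m, which I took as bottom. I then backed it off about 1.57 rad.
- **Bolt:** I pulled it about 60 mm, to its end stop (12.5 N).
- **Planter to the fence:** I dragged it by the inside of its front wall until the force rose to 34 N against the fence, then moved the arm clear.

**Last checks:**
- The final pictures show the planter straight in the lane with its front on the fence, and the bolt open.
- The screw bar sits as I left it: about 0.68 rad in a top view taken after I let go of it, against 0.65 rad from the arm's yaw.
- The saucers and the four pots I compared between the first and last top views did not move. I did not compare the fifth pot, the one left of the lane, which the arm never came near.

**What disagreed or went wrong:**
- **Fingertip height:** the fingertips turned out to be about 35 mm higher than the reported tool position, judging from the side camera and from contact. Because of this, the first push slid over the planter's rear rim, pressing down about 10 N. The pictures before and after show no movement of the planter. I allowed for the offset from the screw onward.
- **Lane mouth:** the planter caught briefly there at about 21 N, and a 4 mm sideways shift freed it.
- **Screw grip:** the fingers slipped about 0.17 rad on the bar at the bottom stop. I lined them up again before backing off.

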